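# Right a fallen rock core and cam-clamp it

### The job

The rock core has been knocked over. Stand it upright on the plate of the cam clamp, between the sprung V-jaw and the cam with the lever still open, let go of it, then push the lever by its knob, without gripping the core again, just far enough that the cam takes up the gap and the sprung jaw gives by about 4 mm, so that the core is held firmly. Do not overrun: never drive the sprung jaw to its stop, and leave the things around it where they are.

Things in the scene. Friction and masses are not known exactly. Their poses are not given: they have to be found in the camera images.
- core_center (a point): Centre of the grey rock core, a solid cylinder 42 mm in diameter, 100 mm long, about 0.34 kg (0.8 to 1.25 times), both ends alike. The point's x axis runs along the core. It starts lying on the table right of the clamp (centre 21 mm up), its axis within 0.4 rad of the straight-ahead direction; it can roll. Standing on the clamp's plate its centre is 60 mm up.
- cam_clamp: Grey steel clamp bolted to the table. Origin under its base plate, straight below the bay; x points away from the robot, y left, z up (yaw within 0.3 rad). Base plate 110 (x -55 to 55) x 215 (y -94 to 122) x 10 mm thick. The bay is open to the front (-x) and above; cam with lever at its right (-y), sprung V-jaw at its left (+y), back stop behind it.
- bay (a point): Point on top of the base plate (10 mm above the table) in the middle of the bay: put the core's lower end here. A core standing here clears the open cam by 4 mm, the V-jaw by 3 to 13 mm and the back stop by 2.5 mm. Axes as the clamp's.
- back_stop (a point): Middle of the top edge of the back stop's front face, 46 mm above the table, 23.5 mm behind the bay's middle. The stop, 56 mm wide, keeps the core from sliding away from the robot while the cam moves it.
- jaw_slot (a point): Fixed point on the base plate, 78 mm left of the bay. Along the slot here runs a carriage, 60 mm wide, up to 66 mm above the table, that carries the sprung V-jaw. It was set by hand: a core just seated in the jaw has its axis anywhere from 3 to 13 mm left of the bay (not reported: to be felt). The carriage block stands 53 to 79 mm left of that seated axis.
- jaw_line (a point): Fixed point 30 mm above the plate, 3 mm left of the bay's middle: the seated core's axis at the carriage's nearest setting. The V (120 degrees, 52 mm wide, top 55 mm above the table) opens to the right. It gives straight to the left against a spring of 4 N per mm, no preload, and meets its stop at 9 mm. Given by 4 mm it clamps with about 16 N; 10 to 22 N is good.
- lever_pivot (a point): On the vertical axis of the cam lever, 33 mm right of the bay, 50 mm above the table. The cam is a steel disc, radius 22 mm, 18 to 42 mm above the table, its centre at (-14 sin(angle), -14 cos(angle)) mm from the pivot in the clamp's frame. Its greased face (friction 0.15) slides the core left, then presses it into the jaw, advancing 10 to 14 mm per rad.
- cam_lever (a joint): Lever angle in rad: 0 fully open (starts 0 to 0.35), growing clockwise seen from above, stop at 2.5. In the clamp's frame the lever points from its pivot along (cos(-0.6 - angle), sin(-0.6 - angle)): open to the back and right; closing brings it round the right side towards the robot. The core meets the jaw somewhere between about 1.1 and 2.0.
- lever_knob (a point): Centre of the upright black knob on the lever's end: fixed round pin, 16 mm in diameter, 52 to 94 mm above the table, 90 mm from the pivot; the bar below it is 16 mm wide. The hinge is stiff (0.35 N m: 3 to 4 N at the knob) and stays where it is left up to about 30 N of clamp force. Each 10 N of clamp force adds about 2 N to the push at the knob.
- mould: Bystander: grey steel sample mould, 76 mm wide, 70 mm high, right of the work; to be left alone. Origin under its centre.
- ring: Bystander: steel cutting ring with soil in it, 69 mm wide, 20 mm high, right of the work; to be left alone. Origin under its centre.
- packet: Bystander: white paper packet 38 x 64 mm, 62 mm high, at the left; to be left alone. Origin under its centre.
Things that resemble listed ones, but are neither listed nor needed, are in the scene too. Leave any orange look-alike of the part that bears core_center alone.

How it is judged:
By the outcome, as a careful person would: the job done as asked, in the order asked, and still so for the second after the job is handed in, with the robot touching nothing.
It also fails if it takes over 72 s, if anything falls off the work surface, if the arm or the gripper's body presses on something with over 40 N, if the wrist force passes 120 N, or if a joint passes its speed limit or range.

### The arm

A 6-joint arm with a two-finger parallel gripper is mounted at the origin on a cart in front of the work surface, level with it; the furniture and walls round the work are solid. World frame = base frame: x ahead of the robot, y to its left, z up, the work surface at z = 0. Lengths are in m, angles in rad, forces in N, time in s.
With the tool pointing down it reaches from about 0.15 to 0.775 m from the base axis. Payload 6.1 kg.
Tool frame: the origin (TCP) lies where the fingers leave the gripper's body, on its centre line; the fingertips stand 73 mm ahead of it and the grasp point (between the pads) lies 54 mm ahead of it (arm.grip_depth is the y of the grasp point in the tool frame, in m); y points along the fingers, z is the direction in which the jaws open and shut, and the axes are right-handed (so a half turn about y gives the same grasp; the last joint's range is limited). The gripper opens to 85 mm and grips with 20 to 120 N. Pads are 22 mm wide; open, the fingers measure 114 mm over their backs; the gripper's body (76 mm by 85 mm) begins 54 mm behind the grasp point. The pads swing forward as they close: fully open they stand 13 mm farther back than shut.
Start: joints at [-1.262, 0.126, -0.04, 1.405, 0, 1.571], TCP at [0.16, -0.5, 0.304] pointing down, gripper open.
Joint ranges: [-2.72, 2.72], [-0.95, 1.95], [-1.27, 1.35], [-1.78, 2.02], [-1.46, 1.47], [-3.14, 3.14]. Speed limits (rad/s): [2.39, 2.39, 3.01, 3.14, 3.14, 3.14].

### API

Orientations are given as a rotation vector (axis times angle).
In Python, from cell import arm, read_camera, camera_info gives the robot as it stands.
- The arm moves only by the tool arm_command, never from a script. Its argument "motion" is a list of rows, each a list of 7 numbers: the turn, a rotation vector about the tool's x, y, z in rad, then the shift along the tool's x, y, z in cm, then the closure, from 0 (fully open) to 1 (shut). A call has 1 to 8 rows; each row shifts and turns the commanded pose from where the row before left it, along the tool's axes as they then stand; what a row does not reach is not made up. A row lasts 1/10 s, in which the tool goes at most 50 mm and 8.59 degrees, less where a joint would pass 70% of its speed; a pose out of reach is approached as far as the arm can. A call is refused whole if a number of a shift passes 5 or a number of a turn 0.15, either way. A call with a gripper value outside its range is refused whole. The fingers move at their own pace and stop on an object; "squeeze" is the grip in N (left out, the last holds). Time passes only in rows, so rows that do not move let the fingers close. It gives the time, the measured TCP pose, the force and the opening at its end, in the units of the state.
- arm.read_state(): the state, without advancing time (a new reading comes with each control period).
- read_camera(name): name is "scene" or "top" or "wrist"; returns the picture (420x560x3 uint8, red, green, blue); there is no depth.
- camera_info(name): a dict with "fov_y" (degrees; the focal length in pixels is half the picture's height over the tangent of half this angle, whatever the lens; pixels are square), "cx", "cy" (the principal point, pixels), "extrinsics" (4x4, takes a point from world to camera coordinates). Camera axes: x right, y up, looking along -z (the intrinsics and any distortion apply to the point x, -y, -z); pixel columns grow to the right and rows downward; lengths in m; the calibration is good to about 2 mm. A picture is of the moment at which its call begins: read the wrist's pose just before it. camera_info takes no time and is no camera call; for the wrist camera it gives the pose at the moment of the call.
- arm.job_done(): hands the job in, once; it reports no verdict.
The state is a dict: "t": time; "joint_positions": joint angles; "qvel": joint speeds; "tau": joint torques, N m; "eef_pos": TCP position; "tool_rot": TCP orientation; "ft_force": force on the tool from outside, world axes, zero at the start; "ft_torque": the same for the moment, N m; "gripper_width": finger opening in m.
Only numpy, scipy, OpenCV 4.12 (cv2) and the standard library are available. Lean on these libraries where they do the work, as an engineer would, in place of code of your own. Each camera call takes 0.05 s, during which the arm holds its last target. There are 200 camera calls.

## Working session

There is one attempt and no reset: what is moved stays moved. The work goes in short steps, Python scripts to look and compute and a tool call to move; the robot and the scene stay as the last step left them, time stands still between calls to the robot, and variables do not carry over. Pictures are saved under pics/ and viewed, about 8 in all and at most 12, crops included, and the job is handed in when it is done.

Besides the shell and the picture viewer there is one more tool, called after "Call:" in YAML: its name, and indented under it one key for each argument. arm_command: Moves the arm, as the interface text tells. Its arguments: {"type":"object","properties":{"motion":{"type":"array","items":{"type":"array","items":{"type":"number"}}},"squeeze":{"type":"number"}},"required":["motion"]}

```bash
mkdir -p pics; ls; python3 - <<'E'
from cell import arm, read_camera, camera_info
import cv2,numpy as np
for n in("top","scene"):
    cv2.imwrite(f"pics/{n}0.png",read_camera(n)[:,:,::-1]); print(n,camera_info(n))
s=arm.read_state();print(s)
E
```

```text
pics
top {'fov_y': 57.38300362146193, 'cx': 279.42942114625987, 'cy': 211.99234186878226, 'extrinsics': array([[ 0.02135614, -0.99962558,  0.01710617, -0.04687576],
       [ 0.99175946,  0.02334375,  0.12596924, -0.52123665],
       [-0.1263214 ,  0.01427499,  0.99188665, -1.19868474],
       [ 0.        ,  0.        ,  0.        ,  1.        ]])}
scene {'fov_y': 50.73007414727061, 'cx': 276.191697227145, 'cy': 214.59208580612457, 'extrinsics': array([[-0.84627269, -0.53272502, -0.0051551 ,  0.43720272],
       [ 0.21673785, -0.35311114,  0.91013034, -0.20487628],
       [-0.48666953,  0.76910115,  0.41428999, -1.21020383],
       [ 0.        ,  0.        ,  0.        ,  1.        ]])}
{'t': 0.1, 'joint_positions': array([-1.26204332e+00,  1.26350160e-01, -4.04833627e-02,  1.40538547e+00,
        2.02151911e-06,  1.57083154e+00]), 'qvel': array([-9.78735081e-05, -1.00559212e-03,  9.24331313e-04, -6.95471466e-04,
       -5.37792257e-04,  7.01864464e-04]), 'tau': array([ 1.65977904e-04, -4.36903596e+01,  3.53606701e+01,  1.37983990e-02,
        3.02449973e-05,  4.02872487e-06]), 'eef_pos': array([ 0.1594578 , -0.49993972,  0.30320109]), 'tool_rot': array([-0.31998904,  2.05654251, -2.05361818]), 'ft_force': array([ 0.03470078,  0.07365075, -0.52920074]), 'ft_torque': array([0.03695292, 0.0075935 , 0.00100951]), 'gripper_width': 0.0855737906972429}
```

View pics/top0.png

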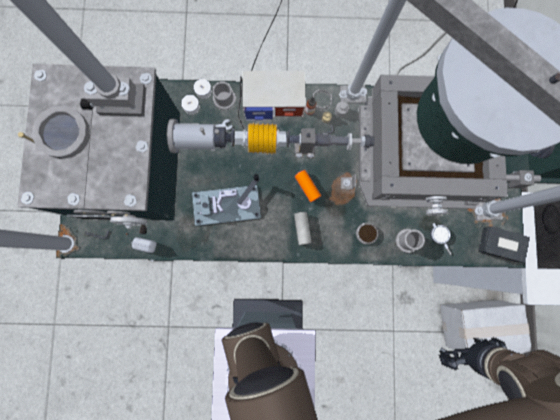

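View pics/scene0.png

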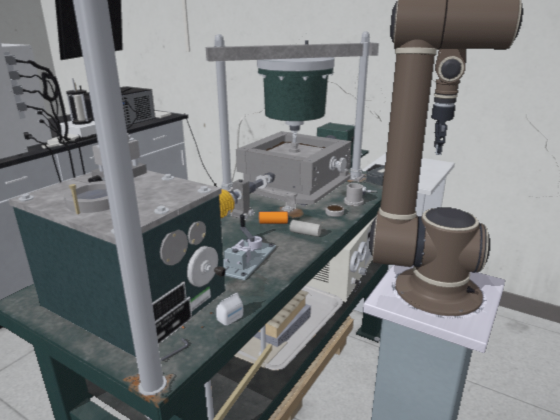

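Top view: the clamp is at about (227,203). Two cylinders fit the core: the grey one at (303,228) and the orange one at (307,186). The grey one is the core; orange is the look-alike. Enlarging to confirm and measure.

```bash
cat > h.py <<'E'
import numpy as np,cv2
from cell import arm,read_camera,camera_info
from scipy.spatial.transform import Rotation as R
def ray(n,u,v,z,ci=None):
    c=ci or camera_info(n); E=c["extrinsics"]; f=210/np.tan(np.radians(c["fov_y"]/2))
    d=E[:3,:3].T@np.array([(u-c["cx"])/f,-(v-c["cy"])/f,-1]); o=-E[:3,:3].T@E[:3,3]
    return o+d*(z-o[2])/d[2]
def proj(n,p,ci=None):
    c=ci or camera_info(n); E=c["extrinsics"]; f=210/np.tan(np.radians(c["fov_y"]/2))
    q=E[:3,:3]@np.array(p)+E[:3,3]; return np.array([c["cx"]+f*q[0]/-q[2], c["cy"]-f*q[1]/-q[2]])
E
python3 - <<'E'
from h import *
a=cv2.imread("pics/top0.png")
c=cv2.resize(a[165:265,183:323],None,fx=5.7,fy=5.7,interpolation=cv2.INTER_CUBIC)
cv2.imwrite("pics/crop1.png",c)
print(ray("top",303,228,.021),ray("top",227,205,.01))
E
```

```text
[ 0.47342036 -0.11257437  0.021     ] [0.54415416 0.13652512 0.01      ]
```

View pics/crop1.png

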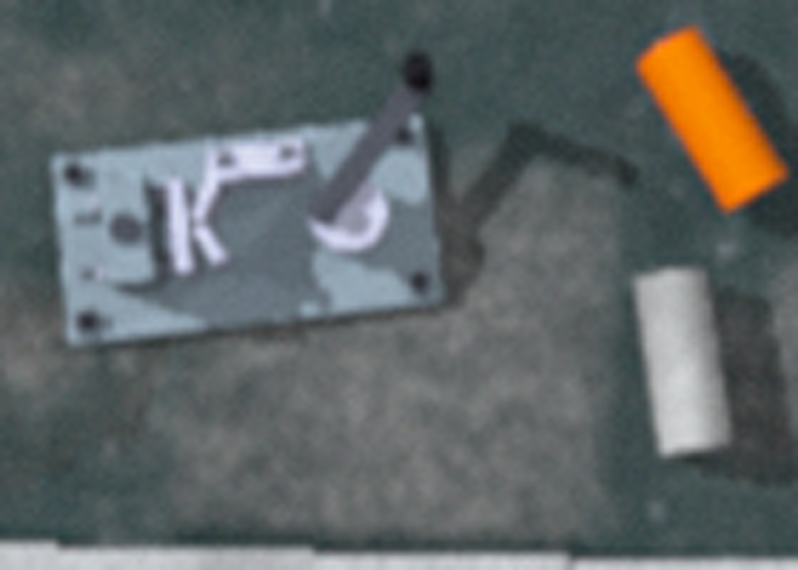

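```bash
python3 - <<'E'
from h import *
f=lambda x,y,z:ray("top",(x+.5)/5.7-.5+183,(y+.5)/5.7-.5+165,z)
# clamp corners left-back, right-back, right-front, left-front
px=[(54,157),(421,115),(443,302),(71,346)]
W=np.array([f(*p,.01)[:2] for p in px]);print(W.round(4))
M=np.array([(.055,.122),(.055,-.094),(-.055,-.094),(-.055,.122)])
A=M-M.mean(0);B=W-W.mean(0)
yaw=np.arctan2((A[:,0]*B[:,1]-A[:,1]*B[:,0]).sum(),(A*B).sum())
Rm=np.array([[np.cos(yaw),-np.sin(yaw)],[np.sin(yaw),np.cos(yaw)]])
o=W.mean(0)-Rm@M.mean(0);print("yaw",yaw,"o",o,"res",(W-(M@Rm.T+o)).round(4))
k=f(418,68,.094)[:2]; kc=Rm.T@(k-o); d=kc-[0,-.033];print("knob",k,kc,np.linalg.norm(d),"ang",-.6-np.arctan2(d[1],d[0]))
c=[f(x,y,.021)[:2] for x,y in[(637,277),(707,267),(729,443),(660,455)]]
a,b=(c[0]+c[1])/2,(c[2]+c[3])/2
print("core",(a+b)/2,np.linalg.norm(a-b),np.linalg.norm(c[0]-c[1]),"ang",np.arctan2(*(a-b)[::-1]))
print(arm.grip_depth,R.from_rotvec(arm.read_state()["tool_rot"]).as_matrix().round(3))
E
```

```text
[[0.5841 0.2525]
 [0.6139 0.0422]
 [0.5053 0.0265]
 [0.4752 0.2374]]
yaw 0.14124102224503773 o [0.54658026 0.12580741] res [[ 0.0002 -0.0018]
 [-0.0004  0.0017]
 [-0.      0.0015]
 [ 0.0002 -0.0014]]
knob [0.62300639 0.04056522] [ 0.06366538 -0.095152  ] 0.08897275322698758 ang 0.17337036661199612
core [ 0.47417424 -0.11078484] 0.10127087579953754 0.040370765785801045 ang 0.1401731717362827
0.0539 [[-0.953 -0.     0.304]
 [-0.304  0.001 -0.953]
 [-0.    -1.    -0.001]]
```

Measured: clamp yaw 0.141 with origin (0.5466, 0.1258), plate residuals under 2 mm. Lever angle is about 0.17 and the knob radius came out at 89 mm against the stated 90. Core at (0.474, -0.111), angle 0.14, measured size 101×40 mm. These agree with the given sizes, and the crop confirms that grey is the core and orange the look-alike. Moving above the core's far end.

Call:
arm_command:
  motion:
    - [0,0,0,-3.18,0.7,-1.93,0]
    - [0,0,0,-3.18,0.7,-1.93,0]
    - [0,0,0,-3.18,0.7,-1.93,0]
    - [0,0,0,-3.18,0.7,-1.93,0]
    - [0,0,0,-3.18,0.7,-1.93,0]
    - [0,0,0,-3.18,0.7,-1.93,0]
    - [0,0,0,-3.18,0.7,-1.93,0]

```text
t: 0.8
eef_pos: [0.3311, -0.3024, 0.2544]
tool_rot: [-0.32, 2.055, -2.055]
ft_force: [0.7, -0.8, 0.4]
gripper_width: 0.0856
```

Call:
arm_command:
  motion:
    - [0,0,0,-3.18,0.7,-1.93,0]
    - [0,0,0,-3.18,0.7,-1.93,0]
    - [0,0,0,-3.18,0.7,-1.93,0]
    - [0,0,0,-3.18,0.7,-1.93,0]
    - [0,0,0,-3.18,0.7,-1.93,0]
    - [0,0,0,-3.18,0.7,-1.93,0]
    - [0,0.085,0,-3.18,0.7,-1.93,0]
    - [0,0.085,0,0,0,0,0]

```text
t: 1.6
eef_pos: [0.5033, -0.1045, 0.2042]
tool_rot: [-0.152, 2.151, -2.148]
ft_force: [0.0, -0.2, 0.4]
gripper_width: 0.0853
```

```bash
python3 - <<'E'
from h import *
s=arm.read_state();print(s["t"],s["joint_positions"].round(4),s["eef_pos"],s["ft_force"],R.from_rotvec(s["tool_rot"]).as_matrix().round(3))
ci=camera_info("wrist"); a=read_camera("wrist")
import pickle;pickle.dump(ci,open("ci1.pkl","wb"))
cv2.imwrite("pics/w1.png",a[:,:,::-1]);print(ci)
for p in [(.5237,-.1038,.021),(.4247,-.1178,.021)]: print(proj("wrist",p,ci))
E
```

```text
1.6 [-2.0520e-01  1.2510e-01 -2.5930e-01  1.1880e+00  1.0000e-03  2.7966e+00] [ 0.50328178 -0.10450887  0.20424253] [ 0.02171562 -0.22296222  0.38186074] [[-0.99  -0.001  0.139]
 [-0.139  0.001 -0.99 ]
 [ 0.001 -1.    -0.002]]
{'fov_y': 70.76694324701917, 'cx': 279.6423517456792, 'cy': 210.30936434800122, 'extrinsics': array([[ 0.13940612, -0.99023149, -0.00274207, -0.17300577],
       [ 0.94291271,  0.13358931, -0.30507298, -0.45089434],
       [ 0.30245919,  0.03994351,  0.95232503, -0.43374466],
       [ 0.        ,  0.        ,  0.        ,  1.        ]])}
[282.75265765 184.51694402]
[282.48875721 284.31430003]
```

View pics/w1.png

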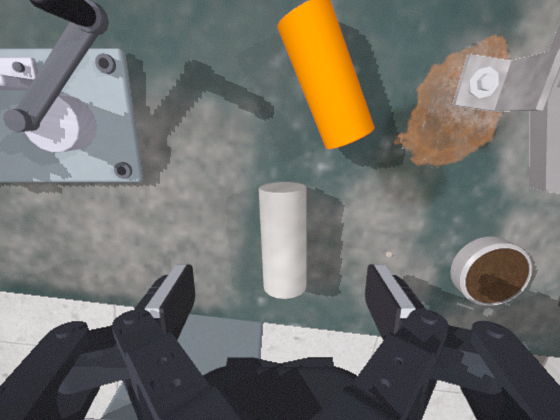

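The view shows the core's axis at u≈283, with its ends at v≈187 and 292. That is within 2–3 px of my prediction, and the orange one at (330,80) is clear of the fingers. Before grasping I'll test the tilt to learn whether a horizontal tool is reachable.

Call:
arm_command:
  motion:
    - [0,0,0.15,0,0,0,0]
    - [0,0,0.15,0,0,0,0]
    - [0,0,0.15,0,0,0,0]
    - [0,0,0.15,0,0,0,0]
    - [0,0,0.15,0,0,0,0]
    - [0,0,0,0,0,0,0]

```text
t: 2.25
eef_pos: [0.4959, -0.1067, 0.1998]
tool_rot: [0.561, 1.792, -1.695]
ft_force: [-1.0, 0.8, -3.1]
gripper_width: 0.0854
```

```bash
python3 - <<'E'
from h import *
import pickle
s=arm.read_state();print(s["t"],s["joint_positions"].round(4),s["eef_pos"],R.from_rotvec(s["tool_rot"]).as_matrix().round(3))
ci=pickle.load(open("ci1.pkl","rb"))
for p in [(.5237,-.1038,.042),(.5237,-.1038,.0),(.4247,-.1178,.042)]: print(proj("wrist",p,ci))
from scipy.optimize import least_squares
Q=np.array([[.1264,-.0405,1.4054],[.1251,-.2593,1.188],s["joint_positions"][1:4]])
P=[(.5248,.3032),(.5140,.2042),(np.hypot(*s["eef_pos"][:2]),s["eef_pos"][2])]
def fk(x,q):
    h,a,b,c,d=x;f=q[1-1]-q[1];t=f+q[2]
    return np.array([a*np.sin(q[0])+b*np.cos(f)+c*np.sin(f)+d*np.cos(t), h+a*np.cos(q[0])-b*np.sin(f)+c*np.cos(f)-d*np.sin(t)])
g=least_squares(lambda x:np.concatenate([fk(x,q)-p for q,p in zip(Q,P)]),[.3,.4,.45,.07,.25]);print(g.x,g.cost)
E
```

```text
2.25 [-0.3533 -0.2816 -0.8483  0.3224  0.3264  2.7685] [ 0.4959217  -0.10669435  0.19976993] [[-0.729  0.671  0.137]
 [-0.099  0.094 -0.991]
 [-0.678 -0.736 -0.002]]
[282.94128862 190.27263621]
[282.59102126 179.584937  ]
[282.63653067 296.81176949]
[0.11731608 0.59704155 0.4437494  0.0766072  0.40907157] 9.266353197628277e-07
```

```bash
cat >> h.py <<'E'
def fk(x,q):
    h,a,b,c,d1,d2=x; f=q[1]-q[2]; t=f+q[3]
    w=np.array([np.cos(t),0,-np.sin(t)])
    y=np.cos(q[4])*w+np.sin(q[4])*np.array([0,1,0])
    p=np.array([a*np.sin(q[1])+b*np.cos(f)+c*np.sin(f),0,h+a*np.cos(q[1])-b*np.sin(f)+c*np.cos(f)])+d1*w+d2*y
    Z=R.from_euler("z",q[0]).as_matrix(); return Z@p,Z@y
E
python3 - <<'E'
from h import *
from scipy.optimize import least_squares
s=arm.read_state()
Q=[[-1.26204,.12635,-.04048,1.40539,0],[-.2052,.1251,-.2593,1.188,.001],s["joint_positions"][:5]]
P=[(.15946,-.49994,.3032),(.50328,-.10451,.20424),s["eef_pos"]]
g=least_squares(lambda x:np.concatenate([fk(x,q)[0]-p for q,p in zip(Q,P)]),[.3,.4,.45,.07,.1,.25],x_scale=.1);print(g.x,g.fun.round(5))
np.save("k.npy",g.x)
lo=np.array([-2.72,-.95,-1.27,-1.78,-1.46]);hi=np.array([2.72,1.95,1.35,2.02,1.47])
for pitch in(0,.2,.4,.6,.8):
  for az in (.14,.3):
    y=np.array([np.cos(pitch)*np.cos(az),np.cos(pitch)*np.sin(az),-np.sin(pitch)])
    tcp=np.array([.5466,.1258,.088])-.054*y
    def e(q):
        p,v=fk(g.x,q); return np.concatenate([(p-tcp)*5,v-y])
    best=min((least_squares(e,np.clip(q0,lo+.01,hi-.01),bounds=(lo,hi)) for q0 in([.2,.1,-.3,1.2,0],[.2,1.2,0,-1.5,0],[.2,.5,-1,-1,0],[.2,0,-1.2,0,0])),key=lambda r:r.cost)
    print(pitch,az,best.cost,best.x.round(3))
E
```

```text
[0.14339899 0.53110867 0.45138454 0.07972704 0.14784564 0.22290093] [-0.e+00 -0.e+00 -1.e-05 -0.e+00 -1.e-05  1.e-05  0.e+00  0.e+00 -0.e+00]
0 0.14 0.11098055873047792 [ 0.401  0.087 -1.27  -0.959 -0.372]
0 0.3 0.11272530405623778 [ 0.074  0.073 -1.27  -0.943  0.324]
0.2 0.14 0.04302777861861896 [ 0.335 -0.048 -1.27  -0.764 -0.223]
0.2 0.3 0.04366744011853927 [ 0.133 -0.052 -1.27  -0.76   0.192]
0.4 0.14 0.0053062524933686775 [ 0.303 -0.113 -1.27  -0.662 -0.156]
0.4 0.3 0.0054635144708561675 [ 0.16  -0.115 -1.27  -0.66   0.134]
0.6 0.14 7.642648539012424e-29 [ 0.285 -0.187 -1.187 -0.395 -0.12 ]
0.6 0.3 5.80082877012144e-28 [ 0.176 -0.188 -1.188 -0.397  0.103]
0.8 0.14 3.973771254254184e-30 [ 0.271 -0.195 -1.003 -0.004 -0.091]
0.8 0.3 1.5026105426109214e-30 [ 0.188 -0.196 -1.004 -0.005  0.078]
```

```bash
cat >> h.py <<'E'
from scipy.optimize import least_squares
lo=np.array([-2.72,-.95,-1.27,-1.78,-1.46]);hi=np.array([2.72,1.95,1.35,2.02,1.47])
K=np.load("k.npy")
def ik(g,pitch,az):
    y=np.array([np.cos(pitch)*np.cos(az),np.cos(pitch)*np.sin(az),-np.sin(pitch)]); tcp=np.array(g)-.0539*y
    def e(q):
        p,v=fk(K,q); return np.concatenate([(p-tcp)*5,v-y])
    b=min((least_squares(e,q0,bounds=(lo,hi)) for q0 in([.2,.1,-.3,1.2,0],[.2,1.2,0,-1.5,0],[0,.5,.3,1.9,0],[.2,0,-1.2,0,0])),key=lambda r:r.cost)
    return b.cost,b.x.round(3)
E
python3 - <<'E'
from h import *
for p in(.45,.5,.55):
  for z in (.085,.095): print(p,z,ik((.5466,.1258,z),p,.2))
for t in(.45,.5,.55,.6):
  print(t,ik((.500,-.107,.027),np.pi/2+t,.14),ik((.45,.0,.027),np.pi/2+t,0.))
f=lambda x,y,z:ray("top",(x+.5)/5.7-.5+183,(y+.5)/5.7-.5+165,z)
for p in[(725,212),(787,177),(637,65),(697,27)]:print(f(*p,.021))
E
```

```text
0.45 0.085 (np.float64(0.002025756233847012), array([ 0.248, -0.123, -1.27 , -0.642, -0.044]))
0.45 0.095 (np.float64(0.001151935781963599), array([ 0.248, -0.147, -1.27 , -0.631, -0.044]))
0.5 0.085 (np.float64(0.00010341540803884354), array([ 0.246, -0.132, -1.27 , -0.625, -0.041]))
0.5 0.095 (np.float64(2.3402625716284427e-21), array([ 0.246, -0.157, -1.269, -0.611, -0.041]))
0.55 0.085 (np.float64(1.4959605531282817e-24), array([ 0.245, -0.158, -1.239, -0.531, -0.039]))
0.55 0.095 (np.float64(8.465006180791191e-28), array([ 0.245, -0.188, -1.225, -0.487, -0.039]))
0.45 (np.float64(1.776670373697225e-31), array([-0.145,  0.535, -0.067,  1.403, -0.122])) (np.float64(4.097693942970809e-27), array([ 0.   ,  0.446, -0.213,  1.362, -0.   ]))
0.5 (np.float64(2.8640504202982584e-30), array([-0.139,  0.574, -0.024,  1.456, -0.133])) (np.float64(1.4092993666130383e-24), array([ 0.   ,  0.486, -0.173,  1.412, -0.   ]))
0.55 (np.float64(4.231845866802073e-30), array([-0.134,  0.614,  0.018,  1.508, -0.142])) (np.float64(8.085586987715674e-28), array([-0.   ,  0.526, -0.134,  1.461,  0.   ]))
0.6 (np.float64(3.770007866138014e-31), array([-0.129,  0.653,  0.06 ,  1.561, -0.151])) (np.float64(5.543365640330895e-28), array([ 0.   ,  0.566, -0.096,  1.509, -0.   ]))
[ 0.55959799 -0.13352624  0.021     ]
[ 0.58074332 -0.16887636  0.021     ]
[ 0.64406203 -0.08177677  0.021     ]
[ 0.66733461 -0.11609622  0.021     ]
```

Pure horizontal isn't reachable at the bay, but a tool pitched about 0.55–0.6 rad down is. So I'll grasp leaning about 0.57 rad past vertical. The orange core is too close for the leaning gripper, so I'll first pick the core up with the tool vertical and shift it about 55 mm to the left.

Call:
arm_command:
  motion:
    - [0,0,-0.15,0,0,0,0]
    - [0,0,-0.15,0,0,0,0]
    - [0,0,-0.15,0,0,0,0]
    - [0,0,-0.15,0,0,0,0]
    - [0,0,-0.15,0,0,0,0]
    - [0,0,0,3,0,0,0]
    - [0,0,0,0,4,0,0]
    - [0,0,0,0,0,0,0]

```text
t: 3.05
eef_pos: [0.4704, -0.1114, 0.1628]
tool_rot: [-0.163, 2.156, -2.152]
ft_force: [-1.6, -0.5, -0.5]
gripper_width: 0.0856
```

```bash
cat >> h.py <<'E'
def st():
    s=arm.read_state();M=R.from_rotvec(s["tool_rot"]).as_matrix()
    g=s["eef_pos"]+.0539*M[:,1]
    print("t",round(s["t"],2),"tcp",s["eef_pos"].round(4),"grasp",g.round(4),"F",s["ft_force"].round(1),"w",round(s["gripper_width"],4),"\n",M.round(4).tolist(),"pitch-from-down",np.arctan2(M[0,1],-M[2,1]).round(4),"q",s["joint_positions"].round(3))
    return s,M,g
E
python3 - <<'E'
from h import *
s,M,g=st(); print("to core, tool axes cm:",100*M.T@(np.array([.474,-.1108,.025])-g))
E
```

```text
t 3.05 tcp [ 0.4704 -0.1114  0.1628] grasp [ 0.4698 -0.1114  0.1089] F [-1.6 -0.5 -0.5] w 0.0856 
 [[-0.9901, -0.0109, 0.1398], [-0.1398, 0.001, -0.9902], [0.0107, -0.9999, -0.0025]] pitch-from-down -0.0109 q [-2.320e-01  9.500e-02 -3.870e-01  1.100e+00 -2.000e-03  2.769e+00]
to core, tool axes cm: [-0.51081135  8.38057764  0.02300636]
```

Call:
arm_command:
  motion:
    - [0,0,0.011,-0.5,2.5,0,0]
    - [0,0,0,0,2.5,0,0]
    - [0,0,0,0,2,0,0]
    - [0,0,0,0,1.4,0,0]
    - [0,0,0,0,0,0,1]
    - [0,0,0,0,0,0,1]
    - [0,0,0,0,0,0,1]
    - [0,0,0,0,0,0,1]
  squeeze: 40

```text
t: 3.85
eef_pos: [0.4786, -0.1111, 0.0841]
tool_rot: [-0.135, 2.143, -2.143]
ft_force: [-0.9, 0.5, 5.3]
gripper_width: 0.0405
```

Call:
arm_command:
  motion:
    - [0,0,0,0,0,0,1]
    - [0,0,0,0,0,0,1]

```text
t: 4.05
eef_pos: [0.4786, -0.1111, 0.0841]
tool_rot: [-0.134, 2.143, -2.143]
ft_force: [-1.1, 0.5, 4.9]
gripper_width: 0.0407
```

```bash
python3 -c "
from h import *
st()"
```

```text
t 4.05 tcp [ 0.4786 -0.1111  0.0841] grasp [ 0.4794 -0.1111  0.0302] F [-1.1  0.5  4.9] w 0.0407 
 [[-0.9903, 0.0139, 0.1386], [-0.1386, 0.0007, -0.9903], [-0.0138, -0.9999, 0.0013]] pitch-from-down 0.0139 q [-0.23   0.153 -0.507  0.898  0.004  2.773]
```

Call:
arm_command:
  motion:
    - [0,0,0,0,-1.5,0,1]
    - [0,0,0,0,-1.5,0,1]
    - [0,0,0,0,0,-2,1]
    - [0,0,0,0,0,-2,1]
    - [0,0,0,0,0,-1.5,1]
    - [0,0,-0.014,0,0,0,1]
    - [0,0,0,0,0,0,1]

```text
t: 4.75
eef_pos: [0.4698, -0.0564, 0.1124]
tool_rot: [-0.154, 2.15, -2.151]
ft_force: [0.0, 0.2, -3.8]
gripper_width: 0.0402
```

```bash
python3 -c "
from h import *
st()
ci=camera_info('wrist');a=read_camera('wrist');b=read_camera('scene')
cv2.imwrite('pics/c2.png',np.hstack([cv2.resize(a,(400,300)),cv2.resize(b[150:270,180:340],(400,300))])[:,:,::-1])
"
```

```text
t 4.75 tcp [ 0.4698 -0.0564  0.1124] grasp [ 0.4696 -0.0564  0.0585] F [ 0.   0.2 -3.8] w 0.0402 
 [[-0.9902, -0.0033, 0.1393], [-0.1393, -0.001, -0.9903], [0.0034, -1.0, 0.0005]] pitch-from-down -0.0033 q [-1.190e-01  1.060e-01 -4.920e-01  9.760e-01 -1.000e-03  2.883e+00]
```

View pics/c2.png

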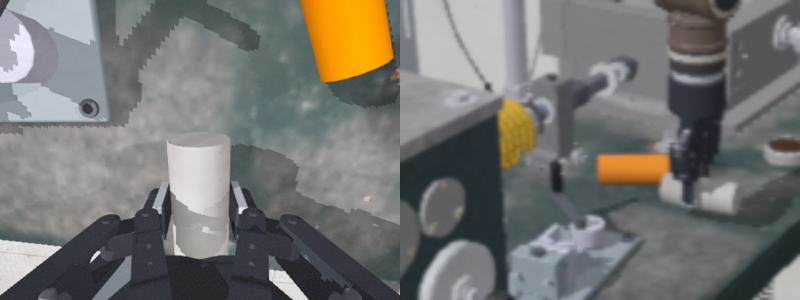

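The core is held (-3.8 N), clear of the orange one. Setting it down here and releasing.

Call:
arm_command:
  motion:
    - [0,0,0,0,1.4,0,1]
    - [0,0,0,0,1.4,0,1]
    - [0,0,0,0,0,0,1]
    - [0,0,0,0,0,0,0]
    - [0,0,0,0,0,0,0]
    - [0,0,0,0,0,0,0]
    - [0,0,0,0,0,0,0]
    - [0,0,0,0,0,0,0]

```text
t: 5.65
eef_pos: [0.4696, -0.0564, 0.0842]
tool_rot: [-0.152, 2.15, -2.151]
ft_force: [-0.3, -0.0, 0.9]
gripper_width: 0.0855
```

```bash
python3 -c "
from h import *
st()"
```

```text
t 5.65 tcp [ 0.4696 -0.0564  0.0842] grasp [ 0.4695 -0.0564  0.0303] F [-0.3 -0.   0.9] w 0.0855 
 [[-0.9904, -0.0024, 0.1383], [-0.1383, -0.0005, -0.9904], [0.0025, -1.0, 0.0001]] pitch-from-down -0.0024 q [-1.190e-01  1.300e-01 -5.330e-01  9.100e-01 -1.000e-03  2.884e+00]
```

Call:
arm_command:
  motion:
    - [0,0,0,0,-4,0,0]
    - [0,0,0,0,-4,0,0]
    - [0,0,0,0,-4,0,0]
    - [0,0,0,0,0,0,0]
    - [0,0,0,0,0,0,0]

```text
t: 6.15
eef_pos: [0.4704, -0.0564, 0.2049]
tool_rot: [-0.15, 2.149, -2.15]
ft_force: [-0.2, -1.0, -0.4]
gripper_width: 0.0851
```

```bash
python3 -c "
from h import *
import pickle
st()
ci=camera_info('wrist');a=read_camera('wrist');pickle.dump(ci,open('ci3.pkl','wb'))
cv2.imwrite('pics/w3.png',cv2.resize(a[120:360,200:440],None,fx=2.5,fy=2.5,interpolation=2)[:,:,::-1])
"
```

```text
t 6.15 tcp [ 0.4704 -0.0564  0.2049] grasp [ 0.4703 -0.0564  0.151 ] F [-0.2 -1.  -0.4] w 0.0851 
 [[-0.9904, -0.0004, 0.1385], [-0.1385, -0.0007, -0.9904], [0.0005, -1.0, 0.0007]] pitch-from-down -0.0004 q [-1.190e-01  4.900e-02 -3.420e-01  1.180e+00 -1.000e-03  2.884e+00]
```

View pics/w3.png

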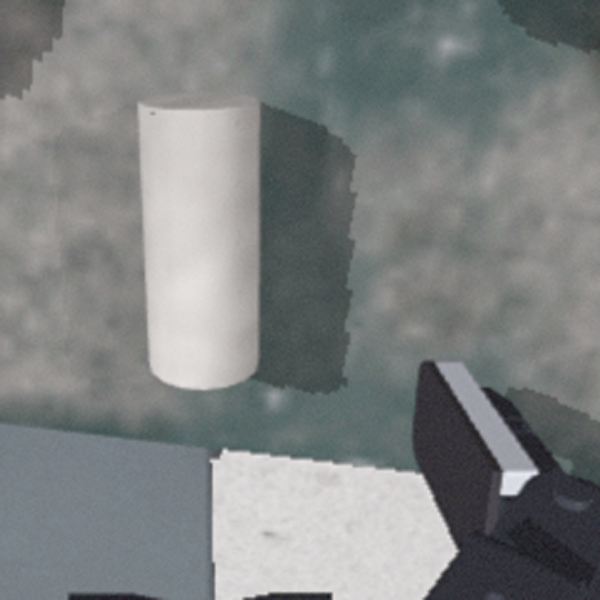

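```bash
python3 - <<'E'
from h import *
import pickle
ci=pickle.load(open("ci3.pkl","rb"))
r=lambda x,y,z:ray("wrist",(x+.5)/2.5-.5+200,(y+.5)/2.5-.5+120,z,ci)
a=(r(138,103,.021)+r(260,100,.021))/2;b=(r(150,372,.021)+r(260,368,.021))/2
print(a,b,(a+b)/2,np.linalg.norm(a-b),np.arctan2(*(a-b)[[1,0]]),r(200,108,.042),r(205,390,.042))
E
```

```text
[ 0.51143771 -0.0501282   0.021     ] [ 0.40959677 -0.06666865  0.021     ] [ 0.46051724 -0.05839843  0.021     ] 0.1031754027435173 0.16100861609375072 [ 0.51243203 -0.05035788  0.042     ] [ 0.41305186 -0.06607019  0.042     ]
```

Call:
arm_command:
  motion:
    - [0,0,-0.116,0,0,0,0]
    - [0,0,-0.116,0,0,0,0]
    - [0,0,-0.116,0,0,0,0]
    - [0,0,-0.116,0,0,0,0]
    - [0,0,-0.116,0,0,0,0]
    - [0,0,0,0,0,0,0]
    - [0,0,0,0,0,0,0]

```text
t: 6.9
eef_pos: [0.4698, -0.0562, 0.2019]
tool_rot: [0.717, -1.894, 1.974]
ft_force: [0.1, -0.0, 0.7]
gripper_width: 0.0856
```

```bash
python3 - <<'E'
from h import *
s,M,g=st(); T=np.array([.4883,-.0537,.027])
up=T-.06*M[:,1]
print("to pre, cm:",100*M.T@(up-g), "final",100*M.T@(T-g))
E
```

```text
t 6.9 tcp [ 0.4698 -0.0562  0.2019] grasp [ 0.4403 -0.0603  0.1569] F [ 0.1 -0.   0.7] w 0.0856 
 [[-0.8258, -0.5467, 0.1386], [-0.116, -0.0758, -0.9903], [0.5519, -0.8339, -0.0008]] pitch-from-down -0.5803 q [-0.066  0.445  0.026  1.727 -0.112  2.969]
to pre, cm: [-11.20920711   2.16182576   0.02035598] final [-11.20920711   8.16182576   0.02035598]
```

Call:
arm_command:
  motion:
    - [0,0,0,-2.8,0.5,0,0]
    - [0,0,0,-2.8,0.5,0,0]
    - [0,0,0,-2.8,0.5,0,0]
    - [0,0,0,-2.8,0.5,0,0]
    - [0,0,0,0,0,0,0]
    - [0,0,0,0,0,0,0]

```text
t: 7.5
eef_pos: [0.5509, -0.045, 0.1263]
tool_rot: [0.714, -1.895, 1.976]
ft_force: [-0.6, -0.4, 0.4]
gripper_width: 0.0851
```

```bash
python3 - <<'E'
from h import *
s,M,g=st(); T=np.array([.4883,-.0537,.027])
print("final",100*M.T@(T-g))
E
```

```text
t 7.5 tcp [ 0.5509 -0.045   0.1263] grasp [ 0.5215 -0.0491  0.0813] F [-0.6 -0.4  0.4] w 0.0851 
 [[-0.8275, -0.5442, 0.1383], [-0.1155, -0.0761, -0.9904], [0.5495, -0.8355, 0.0001]] pitch-from-down -0.5773 q [-0.042  0.635  0.162  1.673 -0.099  2.99 ]
final [-0.17911221  6.37901162 -0.00664779]
```

Call:
arm_command:
  motion:
    - [0,0,0,-0.2,2,0,0]
    - [0,0,0,0,2,0,0]
    - [0,0,0,0,1.5,0,0]
    - [0,0,0,0,0.8,0,0]
    - [0,0,0,0,0,0,0]

```text
t: 8.0
eef_pos: [0.5178, -0.0497, 0.0728]
tool_rot: [0.714, -1.895, 1.975]
ft_force: [0.3, -0.9, 0.5]
gripper_width: 0.0854
```

```bash
python3 -c "
from h import *
s,M,g=st();print(100*M.T@(np.array([.4883,-.0537,.027])-g))"
```

```text
t 8.0 tcp [ 0.5178 -0.0497  0.0728] grasp [ 0.4884 -0.0538  0.0278] F [ 0.3 -0.9  0.5] w 0.0854 
 [[-0.8272, -0.5447, 0.1379], [-0.1152, -0.0759, -0.9904], [0.55, -0.8352, 0.0001]] pitch-from-down -0.5779 q [-5.100e-02  6.130e-01 -1.000e-03  1.531e+00 -1.040e-01  2.983e+00]
[-0.03408032  0.07305335 -0.01063574]
```

Call:
arm_command:
  motion:
    - [0,0,0,0,0,0,1]
    - [0,0,0,0,0,0,1]
    - [0,0,0,0,0,0,1]
    - [0,0,0,0,0,0,1]
    - [0,0,0,0,0,0,1]
    - [0,0,0,0,0,0,1]
  squeeze: 60

```text
t: 8.6
eef_pos: [0.5195, -0.0495, 0.0727]
tool_rot: [0.714, -1.895, 1.977]
ft_force: [2.0, 0.4, 4.7]
gripper_width: 0.0402
```

```bash
python3 -c "
from h import *
st()"
```

```text
t 8.6 tcp [ 0.5195 -0.0495  0.0727] grasp [ 0.4901 -0.0536  0.0277] F [2.  0.4 4.7] w 0.0402 
 [[-0.8275, -0.544, 0.1387], [-0.1156, -0.0766, -0.9903], [0.5494, -0.8356, 0.0005]] pitch-from-down -0.5771 q [-0.051  0.615  0.003  1.532 -0.104  2.983]
```

Call:
arm_command:
  motion:
    - [0,0,0,0.8,-1.2,0,1]
    - [0,0,0,1.6,-2.4,0,1]
    - [0,0,0,1.6,-2.4,0,1]
    - [0,0,0,1.6,-2.4,0,1]
    - [0,0,0,1.6,-2.4,0,1]
    - [0,0,0,1.6,-2.4,0,1]

```text
t: 9.2
eef_pos: [0.518, -0.0495, 0.232]
tool_rot: [0.715, -1.895, 1.975]
ft_force: [0.5, -0.2, -3.5]
gripper_width: 0.0402
```

Call:
arm_command:
  motion:
    - [0,0,0.12,0,0,0,1]
    - [0,0,0.12,0,0,0,1]
    - [0,0,0.12,0,0,0,1]
    - [0,0,0.12,0,0,0,1]
    - [0,0,0.12,0,0,0,1]
    - [0,0,0.12,0,0,0,1]
    - [0,0,0.12,0,0,0,1]
    - [0,0,0,0,0,0,1]

```text
t: 10.0
eef_pos: [0.5142, -0.0496, 0.2297]
tool_rot: [0.12, 2.042, -2.005]
ft_force: [-0.6, -0.2, -3.8]
gripper_width: 0.0404
```

```bash
python3 -c "
from h import *
st()
print(ik((.5466,.1258,.22),.577,.14),ik((.5,0,.24),.577,.14),ik((.5466,.1258,.09),.577,.14))"
```

```text
t 10.0 tcp [ 0.5142 -0.0496  0.2297] grasp [ 0.5277 -0.0477  0.1775] F [-0.6 -0.2 -3.8] w 0.0404 
 [[-0.9583, 0.2506, 0.1375], [-0.133, 0.0351, -0.9905], [-0.253, -0.9675, -0.0003]] pitch-from-down 0.2534 q [-0.125 -0.046 -0.408  0.961  0.066  2.887]
(np.float64(4.092601131822876e-32), array([ 0.287, -0.419, -0.989,  0.013, -0.123])) (np.float64(1.5755069910059783e-30), array([-0.119, -0.589, -1.009,  0.172,  0.217])) (np.float64(1.2827290564198248e-26), array([ 0.287, -0.183, -1.205, -0.44 , -0.123]))
```

Call:
arm_command:
  motion:
    - [0,0,0.123,0,0,0,1]
    - [0,0,0.123,0,0,0,1]
    - [0,0,0.123,0,0,0,1]
    - [0,0,0.123,0,0,0,1]
    - [0,0,0.123,0,0,0,1]
    - [0,0,0.123,0,0,0,1]
    - [0,0,0,0,0,0,1]
    - [0,0,0,0,0,0,1]

```text
t: 10.8
eef_pos: [0.5176, -0.0497, 0.2288]
tool_rot: [0.745, 1.649, -1.528]
ft_force: [1.0, 0.3, -3.5]
gripper_width: 0.0405
```

```bash
python3 -c "
from h import *
s,M,g=st()
print(100*M.T@(np.array([.5466-.0,.1258,.19])-g))"
```

```text
t 10.8 tcp [ 0.5176 -0.0497  0.2288] grasp [ 0.5622 -0.0435  0.1991] F [ 1.   0.3 -3.5] w 0.0405 
 [[-0.5463, 0.8262, 0.1376], [-0.0744, 0.1158, -0.9905], [-0.8343, -0.5513, -0.0018]] pitch-from-down 0.9823 q [-0.223 -0.366 -0.998 -0.017  0.3    2.938]
[  0.34765974   1.1744001  -16.97738618]
```

Call:
arm_command:
  motion:
    - [0,0,0.012,0,0.2,-1.5,1]
    - [0,0,0,0,0.2,-2.8,1]
    - [0,0,0,0.1,0.2,-2.8,1]
    - [0,0,0,0.1,0.2,-2.8,1]
    - [0,0,0,0.1,0.2,-2.8,1]
    - [0,0,0,0.1,0.1,-2.8,1]
    - [0,0,0,0,0,-1.5,1]
    - [0,0,0,0,0,0,1]

```text
t: 11.6
eef_pos: [0.5065, 0.0983, 0.2222]
tool_rot: [0.714, 1.619, -1.504]
ft_force: [-0.7, 0.2, -4.2]
gripper_width: 0.04
```

```bash
python3 -c "
from h import *
import pickle
s,M,g=st()
C={n:camera_info(n) for n in('top','scene','wrist')}
t=read_camera('top');b=read_camera('scene');w=read_camera('wrist');C['wrist']=C['wrist'];pickle.dump((C,g),open('ci4.pkl','wb'))
cv2.imwrite('pics/t4f.png',t[:,:,::-1]);cv2.imwrite('pics/s4f.png',b[:,:,::-1]);cv2.imwrite('pics/w4f.png',w[:,:,::-1])
x=cv2.resize(b[170:290,190:310],(400,400),interpolation=2); y=cv2.resize(w,(400,300)); 
cv2.imwrite('pics/c4.png',np.hstack([x,np.vstack([y,y[:100]*0])])[:,:,::-1])
print(proj('scene',g),proj('scene',g-[0,0,.077]))
"
```

```text
t 11.6 tcp [0.5065 0.0983 0.2222] grasp [0.5515 0.1055 0.1934] F [-0.7  0.2 -4.2] w 0.04 
 [[-0.5232, 0.8342, 0.1743], [-0.1124, 0.1352, -0.9844], [-0.8448, -0.5347, 0.023]] pitch-from-down 1.0008 q [ 0.209 -0.391 -1.051 -0.095 -0.041  3.14 ]
[247.02706747 196.62887147] [247.84695276 220.0615865 ]
```

View pics/c4.png

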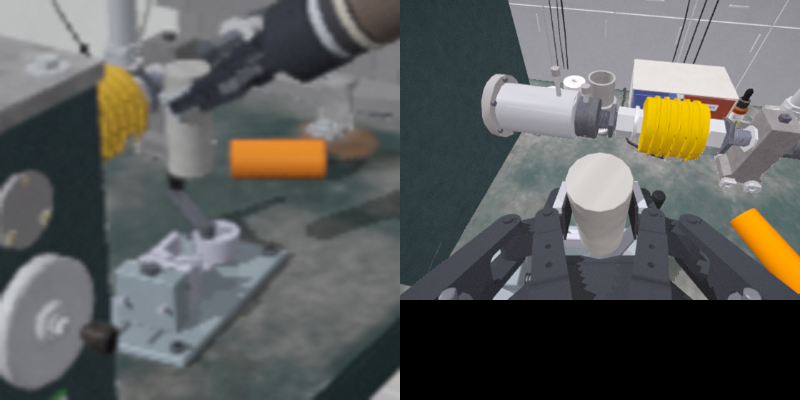

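q6 reached its limit (3.14), which blocked the leftward move and rolled the tool by 0.023 rad. The core is symmetric, so I'll use a larger approach azimuth (~0.35) to keep q6 inside its range.

```bash
cat >> h.py <<'E'
def plan(T,az,pz=.5494,n=5):
    s,M,g=st(); b=np.arcsin(pz)
    y=np.array([np.cos(b)*np.cos(az),np.cos(b)*np.sin(az),-np.sin(b)]);z=np.array([np.sin(az),-np.cos(az),0]);x=np.cross(y,z)
    Mt=np.c_[x,y,z]; r=R.from_matrix(M.T@Mt).as_rotvec(); print("rot tool",r.round(3))
    tt=np.array(T)-.0539*y
    print("TCP shift cm in current axes",(100*M.T@(tt-s["eef_pos"])).round(2),"in target axes",(100*Mt.T@(tt-s["eef_pos"])).round(2)); print(ik(T,b,az))
E
python3 -c "
from h import *
plan((.5466,.1258,.19),.38)"
```

```text
t 11.75 tcp [0.506  0.0966 0.2214] grasp [0.551  0.1037 0.1926] F [ 0.1  0.5 -3.8] w 0.0399 
 [[-0.5231, 0.8349, 0.1713], [-0.1105, 0.1329, -0.985], [-0.8451, -0.5342, 0.0228]] pitch-from-down 1.0016 q [ 0.206 -0.393 -1.055 -0.098 -0.041  3.141]
rot tool [-0.187 -0.094 -0.016]
TCP shift cm in current axes [ 0.07  0.16 -1.26] in target axes [-0.05  0.4  -1.21]
(np.float64(2.305910606848191e-26), array([ 0.12 , -0.374, -1.031, -0.059,  0.216]))
```

Call:
arm_command:
  motion:
    - [-0.062,-0.031,-0.005,0,0,0,1]
    - [-0.062,-0.031,-0.005,0,0,0,1]
    - [-0.062,-0.031,-0.005,0,0,0,1]
    - [0,0,0,0,0.4,-1.2,1]
    - [0,0,0,0,0,0,1]
    - [0,0,0,0,0,0,1]
    - [0,0,0,0,0,0,1]

```text
t: 12.45
eef_pos: [0.5041, 0.1089, 0.2187]
tool_rot: [0.526, 1.669, -1.356]
ft_force: [-1.5, 0.2, -5.1]
gripper_width: 0.0399
```

```bash
python3 -c "
from h import *
plan((.5466,.1258,.16),.38)"
```

```text
t 12.45 tcp [0.5041 0.1089 0.2187] grasp [0.5459 0.1256 0.1892] F [-1.5  0.2 -5.1] w 0.0399 
 [[-0.5095, 0.7768, 0.3702], [-0.2033, 0.3094, -0.9289], [-0.8361, -0.5486, 0.0003]] pitch-from-down 0.9559 q [ 0.12  -0.375 -1.035 -0.063  0.216  2.997]
rot tool [-0.001 -0.    -0.001]
TCP shift cm in current axes [2.39 1.66 0.01] in target axes [2.39 1.66 0.01]
(np.float64(1.6679516283365656e-30), array([ 0.12 , -0.329, -1.083, -0.156,  0.216]))
```

Call:
arm_command:
  motion:
    - [0,0,0,0.83,0.55,0,1]
    - [0,0,0,0.83,0.55,0,1]
    - [0,0,0,0.83,0.55,0,1]
    - [0,0,0,0.83,0.55,0,1]
    - [0,0,0,0,0,0,1]
    - [0,0,0,0,0,0,1]

```text
t: 13.05
eef_pos: [0.5042, 0.1093, 0.1789]
tool_rot: [0.526, 1.67, -1.356]
ft_force: [0.3, 0.3, -4.5]
gripper_width: 0.0401
```

```bash
python3 - <<'E'
from h import *
s,M,g=st()
im={n:read_camera(n)[:,:,::-1].copy() for n in("scene","top")}
out=[]
yaw=.1412;Rz=R.from_euler("z",yaw).as_matrix();o=np.array([.5466,.1258,0])
for n,(v0,u0,k) in dict(scene=(175,200,90),top=(160,185,90)).items():
    c=im[n][v0:v0+k,u0:u0+k]; f=400/k; c=cv2.resize(c,(400,400),interpolation=2)
    P=lambda p:tuple(int(x) for x in ((proj(n,p)-[u0,v0]+.5)*f-.5).round())
    for dz in(.023,-.077):
        pts=np.array([P(g+[.021*np.cos(t),.021*np.sin(t),dz]) for t in np.linspace(0,6.28,40)]);cv2.polylines(c,[pts],True,(0,0,255),1)
    pl=np.array([P(o+Rz@np.array(q)) for q in[(.055,.122,.01),(.055,-.094,.01),(-.055,-.094,.01),(-.055,.122,.01)]]);cv2.polylines(c,[pl],True,(0,255,0),1)
    bs=np.array([P(o+Rz@np.array(q)) for q in[(.0235,.028,.046),(.0235,-.028,.046)]]);cv2.polylines(c,[bs],False,(255,0,255),1)
    out.append(c)
cv2.imwrite("pics/c5.png",np.hstack(out))
E
```

```text
t 13.05 tcp [0.5042 0.1093 0.1789] grasp [0.546  0.126  0.1493] F [ 0.3  0.3 -4.5] w 0.0401 
 [[-0.5096, 0.7764, 0.3708], [-0.2036, 0.3099, -0.9287], [-0.836, -0.5487, 0.0001]] pitch-from-down 0.9556 q [ 0.121 -0.312 -1.102 -0.194  0.216  2.997]
```

View pics/c5.png

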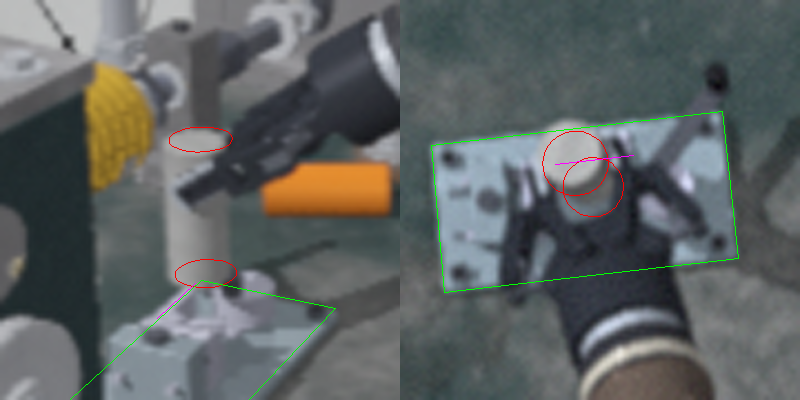

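The overlay shows the core sitting about 6 mm farther forward than the grasp point. That is expected, because the grasp point was 6.7 mm above its axis when I picked it up. The plate outline fits. I'll refine with a circle fit on the core's top face.

```bash
python3 - <<'E'
from h import *
s,M,g=st()
for n in("top","wrist"):
    ci=camera_info(n);im=read_camera(n); cv2.imwrite(f"pics/{n}6f.png",im[:,:,::-1])
    q=proj(n,g+[.0062*1,.0025,.023],ci); u0,v0=(q-[25,25] if n=="top" else q-[70,70]).astype(int); k=50 if n=="top" else 140; f=8 if n=="top" else 4
    c=cv2.resize(cv2.cvtColor(im[v0:v0+k,u0:u0+k],cv2.COLOR_RGB2GRAY),None,fx=f,fy=f,interpolation=2)
    c=cv2.GaussianBlur(c,(0,0),f/2); 
    r=np.linalg.norm(proj(n,g+[.0062,.0025,.023],ci)-proj(n,g+[.0062,.0235,.023],ci))*f
    h=cv2.HoughCircles(c,cv2.HOUGH_GRADIENT,1.5,30,param1=80,param2=12,minRadius=int(.85*r),maxRadius=int(1.15*r))
    print(n,"r",r,"expect",q)
    for x,y,rr in (h[0][:4] if h is not None else []):
        u,v=(x+.5)/f-.5+u0,(y+.5)/f-.5+v0; print(u,v,rr,"offset from grasp mm",1000*(ray(n,u,v,g[2]+.023,ci)-g)[:2])
E
```

```text
t 13.15 tcp [0.5046 0.1094 0.1799] grasp [0.5465 0.1261 0.1504] F [ 0.  -0.2 -3.6] w 0.0404 
 [[-0.5081, 0.7774, 0.3709], [-0.2034, 0.3101, -0.9287], [-0.8369, -0.5473, 0.0005]] pitch-from-down 0.9574 q [ 0.121 -0.313 -1.101 -0.194  0.216  2.997]
top r 59.02043223261885 expect [223.10943584 193.849684  ]
221.46875 199.15625 51.65 offset from grasp mm [-9.22828282  6.54973165]
wrist r 182.69146192720933 expect [279.89623671 250.37623018]
279.3125 264.1875 202.55 offset from grasp mm [-0.1555872   0.22918217]
278.1875 246.5625 197.45 offset from grasp mm [7.72824185 3.91725107]
283.4375 257.8125 172.85 offset from grasp mm [ 3.33494735 -0.27077672]
274.0625 254.4375 161.3 offset from grasp mm [3.38307423 4.08058403]
```

```bash
python3 - <<'E'
import cv2,numpy as np
w=cv2.imread("pics/wrist6f.png");t=cv2.imread("pics/top6f.png")
cv2.imwrite("pics/c6.png",np.hstack([cv2.resize(w[180:320,210:350],(420,420),interpolation=2),cv2.resize(t[175:217,202:240],(380,420),interpolation=2)]))
E
```

```text
(no output)
```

View pics/c6.png

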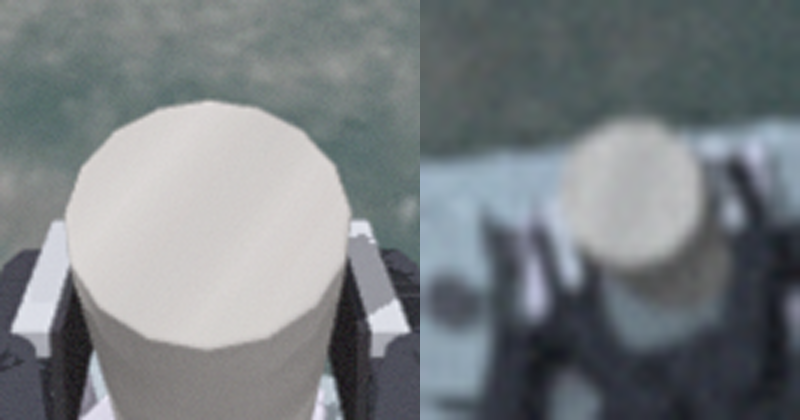

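```bash
python3 - <<'E'
from h import *
s,M,g=st()
T=np.linspace(0,2*np.pi,180)
def ext(n,c,ci):
    p=np.array([proj(n,[c[0]+.021*np.cos(t),c[1]+.021*np.sin(t),c[2]],ci) for t in T]);return np.array([p[:,0].min(),p[:,0].max(),p[:,1].min(),p[:,1].max()])
cw,ct=camera_info("wrist"),camera_info("top")
mw=np.array([66/3+210,350/3+210,100/3+180,350/3+180])-.33
mt=np.array([565-420,708-420])/10+202; mt=np.r_[mt,117/10+175,271/10+175]-.45
f=lambda c:np.r_[ext("wrist",c,cw)-mw]
a=least_squares(f,g+[.006,.0025,.023],diff_step=1e-4);print("wrist",(a.x-g)*1000,a.fun)
b=least_squares(lambda c:ext("top",np.r_[c,a.x[2]],ct)-mt,a.x[:2],diff_step=1e-4);print("top",(b.x-g[:2])*1000,b.fun)
az=.38
print("fwd,left", [(d[0]*np.cos(az)+d[1]*np.sin(az),-d[0]*np.sin(az)+d[1]*np.cos(az)) for d in((a.x-g)[:2]*1000,(b.x-g[:2])*1000)])
E
```

```text
t 13.25 tcp [0.5046 0.1095 0.1799] grasp [0.5465 0.1262 0.1504] F [ 0.4 -0.8 -2.9] w 0.0401 
 [[-0.508, 0.7774, 0.3709], [-0.2034, 0.3102, -0.9287], [-0.837, -0.5472, 0.0005]] pitch-from-down 0.9574 q [ 0.121 -0.313 -1.102 -0.194  0.216  2.997]
wrist [ 7.14517974  3.25881233 20.87521236] [-0.334564    0.33491089  0.43071843 -0.35151857]
top [6.38247826 2.4584378 ] [-0.21472398  0.21472254  0.45747612 -0.4541359 ]
fwd,left [(np.float64(7.844235941805758), np.float64(0.3760503379323552)), (np.float64(6.839066754735339), np.float64(-0.08432758927099826))]
```

```bash
python3 -c "
from h import *
plan((.5386,.1230,.150),.38)"
```

```text
t 13.25 tcp [0.5046 0.1095 0.1799] grasp [0.5465 0.1262 0.1504] F [ 0.4 -0.8 -2.9] w 0.0401 
 [[-0.508, 0.7774, 0.3709], [-0.2034, 0.3102, -0.9287], [-0.837, -0.5472, 0.0005]] pitch-from-down 0.9574 q [ 0.121 -0.313 -1.102 -0.194  0.216  2.997]
rot tool [-0.     0.    -0.003]
TCP shift cm in current axes [ 0.48 -0.69  0.  ] in target axes [ 0.48 -0.69  0.  ]
(np.float64(7.010770183558416e-30), array([ 0.114, -0.333, -1.111, -0.18 ,  0.221]))
```

Call:
arm_command:
  motion:
    - [0,0,-0.003,0.5,-0.7,0,1]
    - [0,0,0,0,0,0,1]
    - [0,0,0,0.84,0.55,0,1]
    - [0,0,0,0.84,0.55,0,1]
    - [0,0,0,0.84,0.55,0,1]
    - [0,0,0,0,0,0,1]
    - [0,0,0,0,0,0,1]

```text
t: 13.95
eef_pos: [0.496, 0.1061, 0.1484]
tool_rot: [0.523, 1.671, -1.358]
ft_force: [-0.4, 0.1, -4.1]
gripper_width: 0.0405
```

```bash
python3 -c "
from h import *
plan((.5386,.1230,.094),.38)"
```

```text
t 13.95 tcp [0.496  0.1061 0.1484] grasp [0.5377 0.1228 0.1187] F [-0.4  0.1 -4.1] w 0.0405 
 [[-0.5119, 0.7748, 0.3709], [-0.2045, 0.3094, -0.9287], [-0.8344, -0.5512, 0.0]] pitch-from-down 0.9525 q [ 0.114 -0.273 -1.161 -0.288  0.221  2.993]
rot tool [-0.     0.     0.002]
TCP shift cm in current axes [2.02 1.43 0.01] in target axes [2.02 1.43 0.01]
(np.float64(2.089633989660151e-31), array([ 0.114, -0.21 , -1.2  , -0.392,  0.221]))
```

Call:
arm_command:
  motion:
    - [0,0,0.001,0.7,0.5,0,1]
    - [0,0,0.001,0.7,0.5,0,1]
    - [0,0,0,0.6,0.43,0,1]
    - [0,0,0,0,0,0,1]
    - [0,0,0,0,0,0,1]

```text
t: 14.45
eef_pos: [0.4973, 0.1066, 0.1245]
tool_rot: [0.526, 1.669, -1.356]
ft_force: [-0.2, 0.1, -3.7]
gripper_width: 0.0398
```

```bash
python3 -c "
from h import *
plan((.5386,.1230,.089),.38)"
```

```text
t 14.45 tcp [0.4973 0.1066 0.1245] grasp [0.5391 0.1233 0.095 ] F [-0.2  0.1 -3.7] w 0.0398 
 [[-0.5094, 0.7765, 0.371], [-0.2037, 0.31, -0.9286], [-0.8361, -0.5486, 0.0003]] pitch-from-down 0.9557 q [ 0.115 -0.211 -1.198 -0.39   0.221  2.994]
rot tool [-0.     0.    -0.001]
TCP shift cm in current axes [0.53 0.28 0.01] in target axes [0.53 0.28 0.01]
(np.float64(4.29578674095573e-31), array([ 0.114, -0.196, -1.207, -0.412,  0.221]))
```

Call:
arm_command:
  motion:
    - [0,0,0,0.21,0.12,0,1]
    - [0,0,0,0.17,0.1,0,1]
    - [0,0,0,0,0,0,1]

```text
t: 14.75
eef_pos: [0.4966, 0.1064, 0.1193]
tool_rot: [0.525, 1.67, -1.356]
ft_force: [-0.4, -0.9, -3.2]
gripper_width: 0.0404
```

Call:
arm_command:
  motion:
    - [0,0,0,0.1,0.06,0,1]
    - [0,0,0,0,0,0,1]

```text
t: 14.95
eef_pos: [0.4966, 0.1064, 0.1181]
tool_rot: [0.525, 1.67, -1.356]
ft_force: [0.7, 0.4, -3.9]
gripper_width: 0.0403
```

```bash
python3 -c "
from h import *
plan((.5386,.1230,.089),.38)"
```

```text
t 14.95 tcp [0.4966 0.1064 0.1181] grasp [0.5384 0.1231 0.0885] F [ 0.7  0.4 -3.9] w 0.0403 
 [[-0.5102, 0.7759, 0.371], [-0.2039, 0.3099, -0.9287], [-0.8355, -0.5494, 0.0001]] pitch-from-down 0.9547 q [ 0.115 -0.196 -1.208 -0.414  0.221  2.993]
rot tool [-0.  0.  0.]
TCP shift cm in current axes [-0.05 -0.02  0.02] in target axes [-0.05 -0.02  0.02]
(np.float64(4.29578674095573e-31), array([ 0.114, -0.196, -1.207, -0.412,  0.221]))
```

Call:
arm_command:
  motion:
    - [0,0,0,0.08,0.05,0,1]
    - [0,0,0,0,0,0,1]

```text
t: 15.15
eef_pos: [0.497, 0.1065, 0.1177]
tool_rot: [0.526, 1.669, -1.355]
ft_force: [-0.5, 0.1, -2.0]
gripper_width: 0.0402
```

Call:
arm_command:
  motion:
    - [0,0,0,0.08,0.05,0,1]
    - [0,0,0,0,0,0,1]

```text
t: 15.35
eef_pos: [0.4974, 0.1066, 0.1176]
tool_rot: [0.527, 1.668, -1.354]
ft_force: [-1.5, -0.2, 2.3]
gripper_width: 0.0402
```

Contact with the plate at grasp z ≈ 0.088, as predicted. Easing off and opening partly.

Call:
arm_command:
  motion:
    - [0,0,0,-0.04,-0.03,0,1]
    - [0,0,0,0,0,0,0.35]
    - [0,0,0,0,0,0,0.25]
    - [0,0,0,0,0,0,0.2]
    - [0,0,0,0,0,0,0.2]
    - [0,0,0,0,0,0,0.2]

```text
t: 15.95
eef_pos: [0.4966, 0.1064, 0.1168]
tool_rot: [0.525, 1.67, -1.356]
ft_force: [-1.4, -0.3, -0.7]
gripper_width: 0.0687
```

```bash
python3 - <<'E'
from h import *
s,M,g=st()
w=read_camera("wrist")[:,:,::-1];t=read_camera("top")[:,:,::-1]
cv2.imwrite("pics/w7f.png",w);cv2.imwrite("pics/t7f.png",t)
cv2.imwrite("pics/c7.png",np.hstack([cv2.resize(w[130:410,140:420],(420,420)),cv2.resize(t[175:217,202:240],(380,420),interpolation=2)]))
E
```

```text
t 15.95 tcp [0.4966 0.1064 0.1168] grasp [0.5384 0.1231 0.0872] F [-1.4 -0.3 -0.7] w 0.0687 
 [[-0.5101, 0.7761, 0.3709], [-0.2039, 0.3098, -0.9287], [-0.8356, -0.5493, 0.0002]] pitch-from-down 0.9548 q [ 0.115 -0.192 -1.21  -0.42   0.221  2.993]
```

View pics/c7.png

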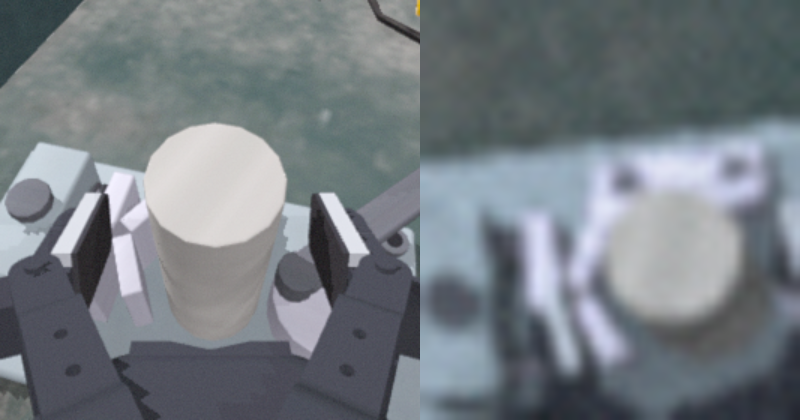

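The core stands upright in the bay, centred at about (215,185) in the wrist crop. It isn't touching the V-jaw on the left, the cam on the right or the back stop, and both fingers are clear. Retreating.

Call:
arm_command:
  motion:
    - [0,0,0,0,-1,0,0.2]
    - [0,0,0,0,-2,0,0.2]
    - [0,0,0,0,-2.5,0,0.2]
    - [0,0,0,0,-2.5,0,0.2]
    - [0,0,0,0,-2.5,0,0.2]
    - [0,0,0,-3,-2.5,0,1]
    - [0,0,0,-4,0,0,1]
    - [0,0,0,-4,0,0,1]

```text
t: 16.85
eef_pos: [0.4517, 0.0883, 0.2827]
tool_rot: [0.528, 1.667, -1.355]
ft_force: [1.5, -0.9, 0.0]
gripper_width: 0.0251
```

```bash
cat >> h.py <<'E'
o3=np.array([.5466,.1258,0]);Rc=R.from_euler("z",.1412).as_matrix(); piv=o3+Rc@[0,-.033,0]
def knob(th): a=.1412-.6-th; return piv+.09*np.array([np.cos(a),np.sin(a),0])
E
python3 - <<'E'
from h import *
s,M,g=st()
ci=camera_info("top");t=read_camera("top")[:,:,::-1];cv2.imwrite("pics/t8f.png",t)
# tool-down orientation with x = -push
th=.173; psh=.1412-.6-th-np.pi/2; az=psh+2*np.pi  # x=-(cos az,sin az)
print("az",az); x=-np.array([np.cos(az),np.sin(az),0]);y=np.array([0,0,-1.]);z=np.cross(x,y)
print("z",z,(np.sin(az),-np.cos(az)))
down=R.from_rotvec([0,0,-(np.pi/2-np.arcsin(.5494))]); M1=M@down.as_matrix();print(M1.round(3))
print("yaw about tool y", R.from_matrix(M1.T@np.c_[x,y,z]).as_rotvec())
T=knob(th)+.032*x; T[2]=.073+.062; print("knob",knob(th),"target tcp",T,"delta",T-s["eef_pos"])
E
```

```text
t 16.85 tcp [0.4517 0.0883 0.2827] grasp [0.4937 0.105  0.2532] F [ 1.5 -0.9  0. ] w 0.0251 
 [[-0.5077, 0.7781, 0.3698], [-0.2031, 0.3091, -0.9291], [-0.8373, -0.5468, 0.0011]] pitch-from-down 0.9582 q [ 0.07  -0.578 -0.973  0.206  0.257  2.968]
az 4.0805889803846895
z [-0.80696574  0.59059825  0.        ] (np.float64(-0.8069657393162942), np.float64(0.5905982522575789))
[[-0.929  0.003  0.37 ]
 [-0.37   0.    -0.929]
 [-0.003 -1.     0.001]]
yaw about tool y [ 3.58487143e-03  2.58141918e+00 -2.56284853e-03]
knob [0.62387105 0.03997458 0.        ] target tcp [0.64277019 0.06579748 0.135     ] delta [ 0.19105932 -0.02250406 -0.14767297]
```

Call:
arm_command:
  motion:
    - [0,0,-0.137,0,0,0,1]
    - [0,0,-0.137,0,0,0,1]
    - [0,0,-0.137,0,0,0,1]
    - [0,0,-0.137,0,0,0,1]
    - [0,0,-0.137,0,0,0,1]
    - [0,0,-0.137,0,0,0,1]
    - [0,0,-0.136,0,0,0,1]
    - [0,0,0,0,0,0,1]

```text
t: 17.7
eef_pos: [0.4538, 0.0893, 0.278]
tool_rot: [-0.362, 2.009, -1.998]
ft_force: [0.8, -0.2, -0.7]
gripper_width: 0.0002
```

Call:
arm_command:
  motion:
    - [0,-0.145,0,0,0,0,1]
    - [0,-0.145,0,0,0,0,1]
    - [0,-0.145,0,0,0,0,1]
    - [0,-0.145,0,0,0,0,1]
    - [0,-0.145,0,0,0,0,1]
    - [0,-0.145,0,0,0,0,1]
    - [0,-0.145,0,0,0,0,1]
    - [0,-0.145,0,0,0,0,1]

```text
t: 18.5
eef_pos: [0.4514, 0.0883, 0.2804]
tool_rot: [-1.163, 1.209, -1.233]
ft_force: [0.1, 0.3, -0.1]
gripper_width: 0.0001
```

Call:
arm_command:
  motion:
    - [0,-0.145,0,0,0,0,1]
    - [0,-0.145,0,0,0,0,1]
    - [0,-0.145,0,0,0,0,1]
    - [0,-0.145,0,0,0,0,1]
    - [0,-0.145,0,0,0,0,1]
    - [0,-0.145,0,0,0,0,1]
    - [0,-0.145,0,0,0,0,1]
    - [0,-0.145,0,0,0,0,1]

```text
t: 19.3
eef_pos: [0.4514, 0.0883, 0.2804]
tool_rot: [-1.524, 0.317, -0.364]
ft_force: [-0.5, 0.6, 0.6]
gripper_width: -0.0
```

Call:
arm_command:
  motion:
    - [0,-0.145,0,0,0,0,1]
    - [0,-0.145,0,0,0,0,1]
    - [0,-0.145,0,0,0,0,1]
    - [0,-0.145,0,0,0,0,1]
    - [0,-0.145,0,0,0,0,1]
    - [0,-0.145,0,0,0,0,1]
    - [0,-0.145,0,0,0,0,1]
    - [0,-0.145,0,0,0,0,1]

```text
t: 20.1
eef_pos: [0.4514, 0.0884, 0.2804]
tool_rot: [-1.495, -0.595, 0.538]
ft_force: [0.5, 0.0, 0.3]
gripper_width: 0.0001
```

```bash
python3 - <<'E'
from h import *
s,M,g=st()
az=4.0806;x=-np.array([np.cos(az),np.sin(az),0]);y=np.array([0,0,-1.]);Mt=np.c_[x,y,np.cross(x,y)]
print("rot",R.from_matrix(M.T@Mt).as_rotvec().round(3))
T=np.array([.6428,.0658,s["eef_pos"][2]]);print("shift horiz (target axes)",100*Mt.T@(T-s["eef_pos"]))
E
```

```text
t 20.1 tcp [0.4514 0.0884 0.2804] grasp [0.4532 0.0891 0.2265] F [0.5 0.  0.3] w 0.0001 
 [[0.7485, 0.0335, -0.6623], [0.6623, 0.013, 0.7491], [0.0337, -0.9994, -0.0124]] pitch-from-down 0.0335 q [ 0.19  -0.021 -0.247  1.309  0.006 -0.534]
rot [ 0.016 -0.215  0.032]
shift horiz (target axes) [  9.48566785   0.         -16.77954888]
```

Call:
arm_command:
  motion:
    - [0.008,-0.107,0.016,0,0,0,1]
    - [0.008,-0.107,0.016,0,0,0,1]
    - [0,0,0,1.9,0,-3.36,1]
    - [0,0,0,1.9,0,-3.36,1]
    - [0,0,0,1.9,0,-3.36,1]
    - [0,0,0,1.9,0,-3.36,1]
    - [0,0,0,1.9,0,-3.36,1]
    - [0,0,0,0,0,0,1]

```text
t: 20.9
eef_pos: [0.6466, 0.0638, 0.2773]
tool_rot: [-1.446, -0.725, 0.728]
ft_force: [0.2, -0.3, 0.8]
gripper_width: 0.0
```

```bash
python3 - <<'E'
from h import *
s,M,g=st()
az=4.0806;x=-np.array([np.cos(az),np.sin(az),0]);y=np.array([0,0,-1.]);Mt=np.c_[x,y,np.cross(x,y)]
print("rot",R.from_matrix(M.T@Mt).as_rotvec().round(3))
T=np.array([.6428,.0658,.135]);print("shift (target axes)",100*Mt.T@(T-s["eef_pos"]))
ci=camera_info("wrist");w=read_camera("wrist")[:,:,::-1];print(proj("wrist",np.r_[knob(.173)[:2],.094],ci),proj("wrist",np.r_[knob(.173)[:2],.052],ci))
t=read_camera("top")[:,:,::-1];cv2.imwrite("pics/t9f.png",t)
cv2.imwrite("pics/c9.png",np.hstack([cv2.resize(w,(480,360)),cv2.resize(t[165:237,198:262],(320,360),interpolation=2)]))
E
```

```text
t 20.9 tcp [0.6466 0.0638 0.2773] grasp [0.6465 0.0638 0.2234] F [ 0.2 -0.3  0.8] w 0.0 
 [[0.597, -0.0019, -0.8022], [0.8022, -0.0005, 0.597], [-0.0016, -1.0, 0.0012]] pitch-from-down -0.0019 q [ 0.098  0.37   0.216  1.419 -0.    -0.833]
rot [-0.001 -0.008 -0.002]
shift (target axes) [-0.06313954 14.22601917  0.42493131]
[283.7970594  170.72480967] [283.12483346 163.40427608]
```

View pics/c9.png

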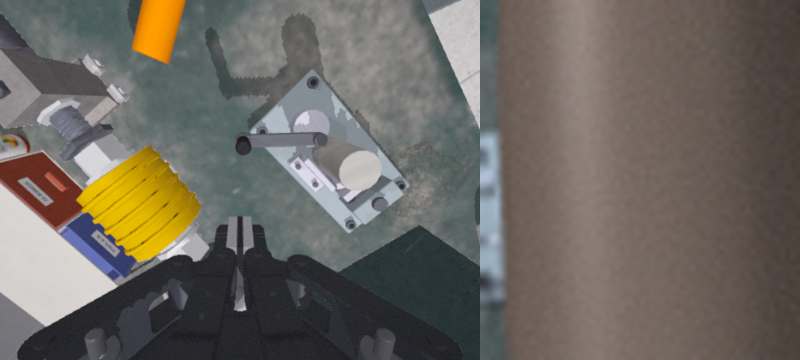

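```bash
python3 - <<'E'
from h import *
k=560/480
ci=camera_info("wrist")
for z in(.04,.08,.12,.16):
    print(z,"top near edge",ray("top",262,152,z)[:2].round(3),ray("top",248,152,z)[:2].round(3),ray("top",276,150,z)[:2].round(3),"wrist edge left/right ends",ray("wrist",148*k,146*k,z,ci)[:2].round(3),ray("wrist",199*k,210*k,z,ci)[:2].round(3),ray("wrist",205*k,240*k,z,ci)[:2].round(3))
E
```

```text
0.04 top near edge [0.717 0.026] [0.716 0.071] [ 0.725 -0.02 ] wrist edge left/right ends [ 0.719 -0.021] [0.723 0.082] [0.745 0.122]
0.08 top near edge [0.705 0.024] [0.704 0.068] [ 0.713 -0.019] wrist edge left/right ends [ 0.703 -0.018] [0.707 0.072] [0.726 0.107]
0.12 top near edge [0.694 0.023] [0.693 0.066] [ 0.701 -0.019] wrist edge left/right ends [ 0.688 -0.015] [0.691 0.062] [0.707 0.091]
0.16 top near edge [0.682 0.022] [0.681 0.063] [ 0.689 -0.019] wrist edge left/right ends [ 0.672 -0.012] [0.675 0.051] [0.688 0.076]
```

Knob seen at (283,170) raw, matching its predicted position, and the core is still standing. Lowering the shut fingers behind the knob.

Call:
arm_command:
  motion:
    - [0,-0.008,0,0,2,0.4,1]
    - [0,0,0,0,3,0,1]
    - [0,0,0,0,3,0,1]
    - [0,0,0,0,2.5,0,1]
    - [0,0,0,0,0,0,1]

```text
t: 21.5
eef_pos: [0.6365, 0.0669, 0.1718]
tool_rot: [-1.441, -0.727, 0.74]
ft_force: [-0.7, -0.1, -0.1]
gripper_width: -0.0001
```

Call:
arm_command:
  motion:
    - [0,0,0,0,1.5,0,1]
    - [0,0,0,0,1.6,0,1]
    - [0,0,0,0,0,0,1]
    - [0,0,0,0,0,0,1]

```text
t: 21.9
eef_pos: [0.6394, 0.067, 0.1454]
tool_rot: [-1.443, -0.732, 0.736]
ft_force: [0.7, 0.4, -0.1]
gripper_width: 0.0008
```

```bash
cat >> h.py <<'E'
def lev():
    s,M,g=st(); p=M.T@(piv-s["eef_pos"]); k=s["eef_pos"]-.019*M[:,0]  # knob centre if in contact
    d=k-piv; th=.1412-.6-np.arctan2(d[1],d[0]); 
    print("pivot in tool mm",(1000*p).round(1),"contact-knob radius",np.hypot(d[0],d[1]).round(4),"theta",th.round(3)," F along push(-x)",(-M[:,0]@s["ft_force"]).round(2)," z",(M[:,2]@s["ft_force"]).round(2))
    return s,M,p
E
python3 -c "
from h import *
lev()"
```

```text
t 21.9 tcp [0.6394 0.067  0.1454] grasp [0.6393 0.067  0.0915] F [ 0.7  0.4 -0.1] w 0.0008 
 [[0.5893, -0.0022, -0.8079], [0.8079, -0.0008, 0.5893], [-0.002, -1.0, 0.0013]] pitch-from-down -0.0022 q [ 1.050e-01  3.880e-01 -4.900e-02  1.136e+00 -1.000e-03 -8.360e-01]
pivot in tool mm [-30.6 145.5  86.4] contact-knob radius 0.0874 theta 0.035  F along push(-x) -0.73  z -0.28
```

Call:
arm_command:
  motion:
    - [0,0,0,-0.6,0,-0.35,1]
    - [0,0,0,-0.4,0,0,1]
    - [0,0,0,0,0,0,1]

```text
t: 22.2
eef_pos: [0.6364, 0.0561, 0.1443]
tool_rot: [-1.443, -0.73, 0.736]
ft_force: [-0.1, 0.2, -1.3]
gripper_width: -0.0002
```

Call:
arm_command:
  motion:
    - [0,0,0,-0.2,0,0,1]

```text
t: 22.3
eef_pos: [0.6358, 0.0554, 0.1441]
tool_rot: [-1.442, -0.732, 0.735]
ft_force: [2.4, 4.4, 1.0]
gripper_width: 0.0004
```

Call:
arm_command:
  motion:
    - [0,0,0,-0.2,0,0,1]

```text
t: 22.4
eef_pos: [0.635, 0.054, 0.1441]
tool_rot: [-1.442, -0.732, 0.735]
ft_force: [3.3, 3.2, 0.2]
gripper_width: -0.0002
```

```bash
python3 -c "
from h import *
lev()"
```

```text
t 22.4 tcp [0.635  0.054  0.1441] grasp [0.6348 0.054  0.0902] F [3.3 3.2 0.2] w -0.0002 
 [[0.5891, -0.002, -0.808], [0.808, 0.0002, 0.5891], [-0.001, -1.0, 0.0017]] pitch-from-down -0.002 q [ 0.085  0.378 -0.066  1.128  0.    -0.856]
pivot in tool mm [-17.5 144.3  90.5] contact-knob radius 0.0907 theta 0.186  F along push(-x) -4.6  z -0.79
```

Contact confirmed: 4.6 N at θ≈0.19, as expected for the hinge friction. Turning the lever about its pivot.

Call:
arm_command:
  motion:
    - [0,0.1,0,-0.9,0,-0.15,1]
    - [0,0.1,0,-0.9,0,-0.15,1]
    - [0,0.1,0,-0.9,0,-0.15,1]

```text
t: 22.7
eef_pos: [0.6201, 0.0309, 0.144]
tool_rot: [-1.512, -0.497, 0.5]
ft_force: [1.6, 3.5, 1.3]
gripper_width: 0.0
```

```bash
python3 -c "
from h import *
lev()"
```

```text
t 22.7 tcp [0.6201 0.0309 0.144 ] grasp [0.62   0.0309 0.0901] F [1.6 3.5 1.3] w 0.0 
 [[0.8039, -0.0025, -0.5947], [0.5947, 0.0003, 0.8039], [-0.0018, -1.0, 0.0017]] pitch-from-down -0.0025 q [ 0.05   0.349 -0.108  1.116  0.    -0.587]
pivot in tool mm [-18.1 144.2  90.8] contact-knob radius 0.091 theta 0.482  F along push(-x) -3.42  z 1.88
```

Call:
arm_command:
  motion:
    - [0,0.1,0,-0.9,0,-0.15,1]
    - [0,0.1,0,-0.9,0,-0.15,1]
    - [0,0.1,0,-0.9,0,-0.15,1]

```text
t: 23.0
eef_pos: [0.5991, 0.0132, 0.144]
tool_rot: [-1.554, -0.262, 0.266]
ft_force: [1.7, 2.9, 1.0]
gripper_width: 0.0001
```

Call:
arm_command:
  motion:
    - [0,0.1,0,-0.9,0,-0.15,1]

```text
t: 23.1
eef_pos: [0.5912, 0.0088, 0.144]
tool_rot: [-1.562, -0.184, 0.188]
ft_force: [3.3, 4.0, -0.4]
gripper_width: 0.0002
```

Call:
arm_command:
  motion:
    - [0,0.1,0,-0.9,0,-0.15,1]

```text
t: 23.2
eef_pos: [0.5829, 0.0051, 0.1441]
tool_rot: [-1.568, -0.106, 0.109]
ft_force: [3.3, 2.8, -0.7]
gripper_width: -0.0002
```

```bash
python3 -c "
from h import *
lev()
ci=camera_info('wrist');import pickle;pickle.dump(ci,open('ciA.pkl','wb'));cv2.imwrite('pics/wA.png',read_camera('wrist')[:,:,::-1])
cv2.imwrite('pics/tA.png',read_camera('top')[:,:,::-1]);cv2.imwrite('pics/sA.png',read_camera('scene')[:,:,::-1])
P=lambda th,x=0:-33-14*np.cos(th)+np.sqrt(43**2-(x+14*np.sin(th))**2)
print([(round(t,1),round(P(t),1)) for t in np.arange(0,2.6,.1)])"
```

```text
t 23.2 tcp [0.5829 0.0051 0.1441] grasp [0.5828 0.0051 0.0902] F [ 3.3  2.8 -0.7] w -0.0002 
 [[0.9907, -0.0023, -0.1362], [0.1362, 0.0002, 0.9907], [-0.0023, -1.0, 0.0005]] pitch-from-down -0.0023 q [ 0.009  0.28  -0.202  1.09   0.    -0.128]
pivot in tool mm [-19.  144.2  91.4] contact-knob radius 0.0915 theta 0.971  F along push(-x) -3.65  z 2.31
[(np.float64(0.0), np.float64(-4.0)), (np.float64(0.1), np.float64(-4.0)), (np.float64(0.2), np.float64(-3.8)), (np.float64(0.3), np.float64(-3.6)), (np.float64(0.4), np.float64(-3.2)), (np.float64(0.5), np.float64(-2.8)), (np.float64(0.6), np.float64(-2.3)), (np.float64(0.7), np.float64(-1.7)), (np.float64(0.8), np.float64(-0.9)), (np.float64(0.9), np.float64(-0.1)), (np.float64(1.0), np.float64(0.8)), (np.float64(1.1), np.float64(1.8)), (np.float64(1.2), np.float64(2.9)), (np.float64(1.3), np.float64(4.1)), (np.float64(1.4), np.float64(5.3)), (np.float64(1.5), np.float64(6.7)), (np.float64(1.6), np.float64(8.1)), (np.float64(1.7), np.float64(9.5)), (np.float64(1.8), np.float64(11.0)), (np.float64(1.9), np.float64(12.4)), (np.float64(2.0), np.float64(13.9)), (np.float64(2.1), np.float64(15.3)), (np.float64(2.2), np.float64(16.7)), (np.float64(2.3), np.float64(18.0)), (np.float64(2.4), np.float64(19.3)), (np.float64(2.5), np.float64(20.4))]
```

Call:
arm_command:
  motion:
    - [0,0.05,0,-0.45,0,-0.085,1]
    - [0,0.05,0,-0.45,0,-0.085,1]

```text
t: 23.55
eef_pos: [0.5747, 0.0021, 0.1438]
tool_rot: [-1.572, -0.03, 0.034]
ft_force: [4.4, -0.1, -2.1]
gripper_width: -0.0002
```

Call:
arm_command:
  motion:
    - [0,0.05,0,-0.45,0,-0.085,1]

```text
t: 23.65
eef_pos: [0.5702, 0.0011, 0.1438]
tool_rot: [-1.572, 0.009, -0.005]
ft_force: [4.6, 1.4, -1.7]
gripper_width: -0.0002
```

Call:
arm_command:
  motion:
    - [0,0.05,0,-0.45,0,-0.085,1]

```text
t: 23.75
eef_pos: [0.5657, 0.0002, 0.1438]
tool_rot: [-1.572, 0.048, -0.044]
ft_force: [3.7, 0.0, -2.2]
gripper_width: -0.0004
```

Call:
arm_command:
  motion:
    - [0,0.05,0,-0.45,0,-0.085,1]

```text
t: 23.85
eef_pos: [0.5611, -0.0004, 0.1438]
tool_rot: [-1.571, 0.088, -0.084]
ft_force: [4.9, 0.5, -2.1]
gripper_width: -0.0003
```

Call:
arm_command:
  motion:
    - [0,0.05,0,-0.45,0,-0.085,1]

```text
t: 23.95
eef_pos: [0.5565, -0.0007, 0.1438]
tool_rot: [-1.569, 0.127, -0.123]
ft_force: [5.4, 0.2, -2.5]
gripper_width: 0.0
```

```bash
python3 -c "
from h import *
lev()"
```

```text
t 23.95 tcp [ 0.5565 -0.0007  0.1438] grasp [ 0.5564 -0.0008  0.0899] F [ 5.4  0.2 -2.5] w 0.0 
 [[0.9874, -0.0028, 0.1583], [-0.1583, -0.0017, 0.9874], [-0.0025, -1.0, -0.0021]] pitch-from-down -0.0028 q [-1.000e-03  2.340e-01 -2.640e-01  1.076e+00 -2.000e-03  1.580e-01]
pivot in tool mm [-19.7 143.6  92.2] contact-knob radius 0.0919 theta 1.259  F along push(-x) -5.33  z 1.09
```

Call:
arm_command:
  motion:
    - [0,0.04,0,-0.36,0,-0.07,1]

```text
t: 24.05
eef_pos: [0.5528, -0.0009, 0.1438]
tool_rot: [-1.567, 0.158, -0.154]
ft_force: [5.1, 0.8, -1.0]
gripper_width: -0.0003
```

Call:
arm_command:
  motion:
    - [0,0.04,0,-0.36,0,-0.07,1]

```text
t: 24.15
eef_pos: [0.5492, -0.0009, 0.1438]
tool_rot: [-1.565, 0.19, -0.185]
ft_force: [4.5, -0.0, -2.7]
gripper_width: -0.0001
```

Call:
arm_command:
  motion:
    - [0,0.04,0,-0.36,0,-0.07,1]

```text
t: 24.25
eef_pos: [0.5455, -0.0007, 0.1438]
tool_rot: [-1.562, 0.221, -0.217]
ft_force: [4.5, -0.4, -1.1]
gripper_width: 0.0
```

```bash
python3 -c "
from h import *
lev()
import pickle;ci=camera_info('wrist');pickle.dump(ci,open('ciB.pkl','wb'));w=read_camera('wrist')[:,:,::-1];cv2.imwrite('pics/wB.png',w)
t=read_camera('top')[:,:,::-1];s=read_camera('scene')[:,:,::-1];cv2.imwrite('pics/tB.png',t);cv2.imwrite('pics/sB.png',s)
cv2.imwrite('pics/cB.png',np.hstack([cv2.resize(s[200:280,205:285],(400,400),interpolation=2),cv2.resize(t[180:230,190:240],(400,400),interpolation=2)]))
"
```

```text
t 24.25 tcp [ 0.5455 -0.0007  0.1438] grasp [ 0.5454 -0.0008  0.0899] F [ 4.5 -0.4 -1.1] w 0.0 
 [[0.9614, -0.0029, 0.2751], [-0.2751, -0.0019, 0.9614], [-0.0023, -1.0, -0.0026]] pitch-from-down -0.0029 q [-1.00e-03  2.14e-01 -2.89e-01  1.07e+00 -2.00e-03  2.78e-01]
pivot in tool mm [-20.  143.6  92.2] contact-knob radius 0.0918 theta 1.376  F along push(-x) -4.39  z 0.87
```

View pics/cB.png

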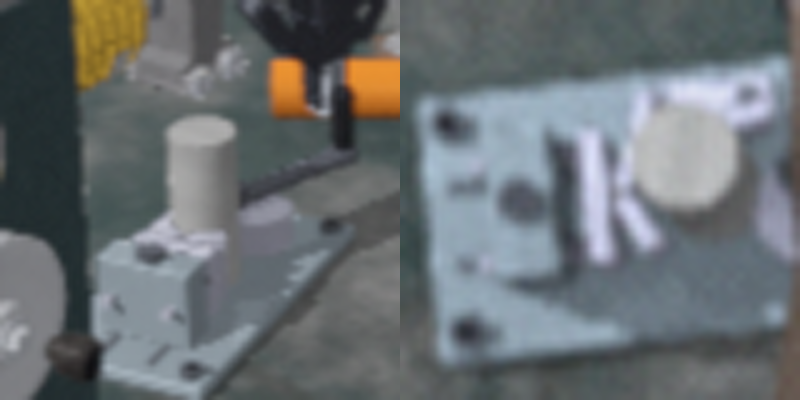

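Scene and top crops: the core is upright at (203,130) in the left crop and still standing clear of overrun. The lever is coming round. There's no force rise yet, so I'll keep going in small steps with force readings; I've used all my picture views.

Call:
arm_command:
  motion:
    - [0,0.04,0,-0.36,0,-0.07,1]

```text
t: 24.5
eef_pos: [0.5419, -0.0004, 0.1439]
tool_rot: [-1.559, 0.252, -0.247]
ft_force: [4.8, -0.9, -2.4]
gripper_width: 0.0001
```

Call:
arm_command:
  motion:
    - [0,0.04,0,-0.36,0,-0.07,1]

```text
t: 24.6
eef_pos: [0.5381, -0.0, 0.1439]
tool_rot: [-1.555, 0.284, -0.28]
ft_force: [4.1, 0.3, -1.8]
gripper_width: 0.0001
```

Call:
arm_command:
  motion:
    - [0,0.04,0,-0.36,0,-0.07,1]

```text
t: 24.7
eef_pos: [0.5344, 0.0006, 0.1439]
tool_rot: [-1.551, 0.315, -0.311]
ft_force: [4.8, -0.5, -2.5]
gripper_width: 0.0002
```

Call:
arm_command:
  motion:
    - [0,0.04,0,-0.36,0,-0.07,1]

```text
t: 24.8
eef_pos: [0.5308, 0.0013, 0.1439]
tool_rot: [-1.546, 0.347, -0.342]
ft_force: [4.5, -1.6, -3.4]
gripper_width: -0.0006
```

```bash
cat >> h.py <<'E'
def trk(tag,base="B"):
    for n,k in(("top","t"),("scene","s")):
        im=read_camera(n)[:,:,::-1]; cv2.imwrite(f"pics/{k}{tag}.png",im)
        ref=cv2.imread(f"pics/{k}{base}.png")
        R4=lambda a:cv2.resize(cv2.cvtColor(a,cv2.COLOR_BGR2GRAY),None,fx=8,fy=8,interpolation=2)
        # boxes (u0,v0,u1,v1): core top, jaw, fixed carriage
        B=dict(top=dict(core=(217,190,235,208),jaw=(207,194,217,216),fix=(192,190,206,228)),scene=dict(core=(236,221,255,240),fix=(222,246,247,272)))[n]
        for nm,(a,b,c,d) in B.items():
            r=R4(ref[b:d,a:c]); m=6; s=R4(im[b-m:d+m,a-m:c+m]); q=cv2.matchTemplate(s,r,cv2.TM_CCOEFF_NORMED); _,v,_,l=cv2.minMaxLoc(q)
            print(n,nm,"du,dv px",(np.array(l)/8-m),"corr",round(v,3))
E
python3 -c "
from h import *
lev();trk('C')"
```

```text
t 24.8 tcp [0.5308 0.0013 0.1439] grasp [0.5306 0.0012 0.09  ] F [ 4.5 -1.6 -3.4] w -0.0006 
 [[0.9051, -0.0033, 0.4251], [-0.4251, -0.002, 0.9051], [-0.0021, -1.0, -0.0032]] pitch-from-down -0.0033 q [ 0.003  0.188 -0.322  1.065 -0.002  0.442]
pivot in tool mm [-20.2 143.6  92.2] contact-knob radius 0.0918 theta 1.534  F along push(-x) -4.75  z 0.46
top core du,dv px [-0.25  0.  ] corr 0.974
top jaw du,dv px [0. 0.] corr 0.998
top fix du,dv px [0. 0.] corr 0.997
scene core du,dv px [-0.375  0.25 ] corr 0.995
scene fix du,dv px [0. 0.] corr 0.999
```

Call:
arm_command:
  motion:
    - [0,0.04,0,-0.36,0,-0.08,1]

```text
t: 25.0
eef_pos: [0.5273, 0.0021, 0.1439]
tool_rot: [-1.541, 0.377, -0.373]
ft_force: [4.1, -0.5, -3.0]
gripper_width: -0.0003
```

Call:
arm_command:
  motion:
    - [0,0.04,0,-0.36,0,-0.08,1]

```text
t: 25.1
eef_pos: [0.5236, 0.0031, 0.1439]
tool_rot: [-1.535, 0.409, -0.404]
ft_force: [5.1, -0.3, -2.4]
gripper_width: 0.0002
```

Call:
arm_command:
  motion:
    - [0,0.04,0,-0.36,0,-0.08,1]

```text
t: 25.2
eef_pos: [0.5201, 0.0042, 0.144]
tool_rot: [-1.529, 0.44, -0.436]
ft_force: [5.7, -0.2, -2.0]
gripper_width: 0.0
```

Call:
arm_command:
  motion:
    - [0,0.04,0,-0.36,0,-0.08,1]

```text
t: 25.3
eef_pos: [0.5167, 0.0054, 0.1441]
tool_rot: [-1.522, 0.471, -0.467]
ft_force: [6.4, -1.8, -1.9]
gripper_width: -0.0003
```

```bash
python3 -c "
from h import *
lev();trk('D')"
```

```text
t 25.3 tcp [0.5167 0.0054 0.1441] grasp [0.5165 0.0053 0.0902] F [ 6.4 -1.8 -1.9] w -0.0003 
 [[0.8259, -0.0031, 0.5637], [-0.5638, -0.002, 0.8259], [-0.0014, -1.0, -0.0034]] pitch-from-down -0.0031 q [ 0.011  0.162 -0.352  1.059 -0.002  0.61 ]
pivot in tool mm [-20.7 143.8  92.4] contact-knob radius 0.092 theta 1.69  F along push(-x) -6.26  z 2.13
top core du,dv px [-0.875  0.   ] corr 0.877
top jaw du,dv px [-0.125  0.   ] corr 0.989
top fix du,dv px [0. 0.] corr 0.997
scene core du,dv px [-0.625  0.5  ] corr 0.993
scene fix du,dv px [0. 0.] corr 0.998
```

Force is rising and the jaw has started to move, so contact came at about 1.6. Continuing carefully.

Call:
arm_command:
  motion:
    - [0,0.03,0,-0.27,0,-0.06,1]

```text
t: 25.5
eef_pos: [0.5142, 0.0063, 0.1441]
tool_rot: [-1.517, 0.494, -0.49]
ft_force: [5.0, -1.3, -3.6]
gripper_width: 0.0001
```

Call:
arm_command:
  motion:
    - [0,0.03,0,-0.27,0,-0.06,1]

```text
t: 25.6
eef_pos: [0.5118, 0.0074, 0.1442]
tool_rot: [-1.512, 0.517, -0.514]
ft_force: [6.4, -1.9, -3.3]
gripper_width: 0.0003
```

Call:
arm_command:
  motion:
    - [0,0.03,0,-0.27,0,-0.06,1]

```text
t: 25.7
eef_pos: [0.5093, 0.0085, 0.1442]
tool_rot: [-1.506, 0.54, -0.538]
ft_force: [6.6, -3.2, -3.2]
gripper_width: 0.0001
```

```bash
python3 -c "
from h import *
lev();trk('E')"
```

```text
t 25.7 tcp [0.5093 0.0085 0.1442] grasp [0.5092 0.0083 0.0903] F [ 6.6 -3.2 -3.2] w 0.0001 
 [[0.7722, -0.0026, 0.6354], [-0.6354, -0.0025, 0.7722], [-0.0004, -1.0, -0.0036]] pitch-from-down -0.0026 q [ 0.018  0.149 -0.368  1.057 -0.002  0.706]
pivot in tool mm [-21.4 143.9  92.5] contact-knob radius 0.092 theta 1.774  F along push(-x) -7.15  z 1.73
top core du,dv px [-1.25   0.125] corr 0.779
top jaw du,dv px [-0.375  0.   ] corr 0.963
top fix du,dv px [0. 0.] corr 0.997
scene core du,dv px [-0.875  0.75 ] corr 0.994
scene fix du,dv px [0. 0.] corr 0.994
```

```bash
cat >> h.py <<'E'
def jaw(tags,rows=range(197,212)):
    for t in tags:
        g=cv2.cvtColor(cv2.imread(f"pics/t{t}.png"),cv2.COLOR_BGR2GRAY).astype(float); L=[]
        for v in rows:
            r=g[v,206:219]; xs=np.arange(206,219,.02); p=np.interp(xs,np.arange(206,219),r)
            i=np.argmin(p[:250]); j=i+np.argmax(p[i:i+250]); h=(p[i]+p[j])/2; k=i+np.argmax(p[i:j+1]>h); L.append(xs[k])
        L=np.array(L); print(t,"edge mean",L.mean().round(3),"med",np.median(L).round(3), "first/last",L[[0,-1]].round(2))
E
python3 -c "
from h import *
print(cv2.cvtColor(cv2.imread('pics/tB.png'),cv2.COLOR_BGR2GRAY)[196:214:4,204:222])
jaw('ABCDE')
for z in(.05,):print(np.linalg.norm(ray('top',212,204,z)-ray('top',213,204,z)))"
```

```text
[[165 175 180 165 134 149 167 173 189 193 189 163 166 170 171 198 192 189]
 [170 169 173 165 127  87  68  94 148 214 212 163 115 165 200 187 187 192]
 [ 86  88  90 102 113  79  71  86 136 199 208 192 136 161 166 128 128 157]
 [149 137 138 141 134  95  68  81 124 181 205 190 124  98 151 202 203 165]
 [165 160 160 160 156 133  91  75  86 116 155 162 133  98  93 103 108 104]]
A edge mean 212.14 med 212.08 first/last [211.46 212.98]
B edge mean 212.145 med 212.1 first/last [211.46 213.02]
C edge mean 212.148 med 212.14 first/last [211.46 213.02]
D edge mean 211.929 med 211.9 first/last [211.12 212.76]
E edge mean 211.604 med 211.52 first/last [210.9  212.28]
0.0031570056537837897
```

Sub-pixel edge tracking of the jaw is very steady: frames A, B and C all give 212.145. The jaw has given about 1.7 mm so far, so roughly 2 mm remain.

Call:
arm_command:
  motion:
    - [0,0.03,0,-0.27,0,-0.06,1]

```text
t: 25.9
eef_pos: [0.507, 0.0096, 0.1442]
tool_rot: [-1.5, 0.563, -0.561]
ft_force: [6.7, -2.8, -2.9]
gripper_width: -0.0002
```

Call:
arm_command:
  motion:
    - [0,0.03,0,-0.27,0,-0.06,1]

```text
t: 26.0
eef_pos: [0.5047, 0.0109, 0.1442]
tool_rot: [-1.494, 0.587, -0.585]
ft_force: [6.8, -3.0, -4.1]
gripper_width: -0.0002
```

Call:
arm_command:
  motion:
    - [0,0.03,0,-0.27,0,-0.06,1]

```text
t: 26.1
eef_pos: [0.5023, 0.0122, 0.1442]
tool_rot: [-1.488, 0.61, -0.609]
ft_force: [7.2, -5.2, -3.8]
gripper_width: -0.0001
```

```bash
python3 -c "
from h import *
lev();trk('F');jaw('BEF')"
```

```text
t 26.1 tcp [0.5023 0.0122 0.1442] grasp [0.5022 0.012  0.0903] F [ 7.2 -5.2 -3.8] w -0.0001 
 [[0.7118, -0.0021, 0.7024], [-0.7024, -0.0033, 0.7118], [0.0009, -1.0, -0.0038]] pitch-from-down -0.0021 q [ 0.026  0.136 -0.383  1.054 -0.003  0.804]
pivot in tool mm [-22.2 143.9  92.5] contact-knob radius 0.092 theta 1.858  F along push(-x) -8.76  z 1.35
top core du,dv px [-2.625  0.25 ] corr 0.643
top jaw du,dv px [-0.625  0.   ] corr 0.958
top fix du,dv px [0. 0.] corr 0.996
scene core du,dv px [-1.    0.75] corr 0.995
scene fix du,dv px [0. 0.] corr 0.992
B edge mean 212.145 med 212.1 first/last [211.46 213.02]
E edge mean 211.604 med 211.52 first/last [210.9  212.28]
F edge mean 211.397 med 211.24 first/last [210.48 212.18]
```

```bash
python3 - <<'E'
from h import *
from scipy.ndimage import map_coordinates
G={t:cv2.cvtColor(cv2.imread(f"pics/t{t}.png"),cv2.COLOR_BGR2GRAY).astype(float) for t in "ABCDEF"}
for r0,r1 in((198,203),(203,208),(208,212),(198,212)):
  out=[]
  for t in "ABCDEF":
    rows=np.arange(r0,r1); cols=np.arange(210.5,215.5,.25)  # stripe
    V,U=np.meshgrid(rows,cols,indexing="ij"); U=U+(V-204)*.108
    ref=map_coordinates(G["B"],[V,U],order=3); ref=ref-ref.mean()
    best=max((( (ref*(q:=(m:=map_coordinates(G[t],[V,U+s],order=3))-m.mean())).sum()/np.linalg.norm(ref)/np.linalg.norm(q)),s) for s in np.arange(-3,1.5,.02))
    out.append((t,round(best[1],2),round(best[1]*3.157,2),round(best[0],3)))
  print(r0,r1,out)
for t in "BEF": print(t,[G[t][v,205:218].astype(int).tolist() for v in (200,204,208)])
E
```

```text
198 203 [('A', np.float64(0.0), np.float64(0.0), np.float64(0.999)), ('B', np.float64(0.0), np.float64(0.0), np.float64(1.0)), ('C', np.float64(0.0), np.float64(0.0), np.float64(0.999)), ('D', np.float64(-0.24), np.float64(-0.76), np.float64(0.989)), ('E', np.float64(-0.72), np.float64(-2.27), np.float64(0.983)), ('F', np.float64(-0.86), np.float64(-2.72), np.float64(0.994))]
203 208 [('A', np.float64(0.0), np.float64(0.0), np.float64(0.998)), ('B', np.float64(0.0), np.float64(0.0), np.float64(1.0)), ('C', np.float64(0.0), np.float64(0.0), np.float64(0.999)), ('D', np.float64(-0.14), np.float64(-0.44), np.float64(0.991)), ('E', np.float64(-0.56), np.float64(-1.77), np.float64(0.972)), ('F', np.float64(-0.84), np.float64(-2.65), np.float64(0.982))]
208 212 [('A', np.float64(0.0), np.float64(0.0), np.float64(0.999)), ('B', np.float64(0.0), np.float64(0.0), np.float64(1.0)), ('C', np.float64(0.0), np.float64(0.0), np.float64(0.999)), ('D', np.float64(-0.16), np.float64(-0.51), np.float64(0.994)), ('E', np.float64(-0.5), np.float64(-1.58), np.float64(0.963)), ('F', np.float64(-0.78), np.
[... 292 characters left out ...]
np.float64(-0.62), np.float64(-1.96), np.float64(0.961)), ('F', np.float64(-0.84), np.float64(-2.65), np.float64(0.982))]
B [[169, 173, 165, 127, 87, 68, 94, 148, 214, 212, 163, 115, 165], [88, 90, 102, 113, 79, 71, 86, 136, 199, 208, 192, 136, 161], [137, 138, 141, 134, 95, 68, 81, 124, 181, 205, 190, 124, 98]]
E [[169, 171, 164, 128, 74, 73, 139, 216, 227, 213, 128, 130, 182], [87, 90, 98, 110, 79, 73, 106, 168, 203, 192, 135, 134, 162], [137, 136, 137, 138, 95, 65, 81, 130, 198, 209, 190, 116, 118]]
F [[169, 172, 167, 128, 88, 81, 136, 213, 217, 181, 123, 144, 178], [86, 87, 96, 103, 76, 70, 124, 189, 208, 196, 130, 145, 165], [134, 139, 143, 134, 95, 66, 92, 144, 201, 194, 133, 95, 140]]
```

Call:
arm_command:
  motion:
    - [0,0.03,0,-0.27,0,-0.06,1]

```text
t: 26.3
eef_pos: [0.5002, 0.0135, 0.1443]
tool_rot: [-1.481, 0.632, -0.632]
ft_force: [6.7, -4.2, -4.6]
gripper_width: -0.0
```

Call:
arm_command:
  motion:
    - [0,0.03,0,-0.27,0,-0.06,1]

```text
t: 26.4
eef_pos: [0.4979, 0.015, 0.1443]
tool_rot: [-1.474, 0.656, -0.656]
ft_force: [7.9, -4.8, -4.8]
gripper_width: -0.0003
```

```bash
cat > jw.py <<'E'
from h import *
from scipy.ndimage import map_coordinates
def jw(tags):
  G={t:cv2.cvtColor(cv2.imread(f"pics/t{t}.png"),cv2.COLOR_BGR2GRAY).astype(float) for t in "B"+tags}
  for r0,r1 in((198,203),(203,208),(208,212),(198,212)):
    out=[]
    for t in tags:
      V,U=np.meshgrid(np.arange(r0,r1),np.arange(210.5,215.5,.25),indexing="ij"); U=U+(V-204)*.108
      ref=map_coordinates(G["B"],[V,U],order=3); ref=ref-ref.mean(); best=(0,0)
      for s in np.arange(-3,1.5,.02):
        m=map_coordinates(G[t],[V,U+s],order=3); m=m-m.mean(); c=(ref*m).sum()/np.linalg.norm(ref)/np.linalg.norm(m); best=max(best,(c,s))
      out.append((t,round(best[1]*3.157,2),round(best[0],3)))
    print(r0,r1,out)
E
python3 -c "
from jw import *
lev();trk('G');jw('EFG')"
```

```text
t 26.4 tcp [0.4979 0.015  0.1443] grasp [0.4978 0.0148 0.0904] F [ 7.9 -4.8 -4.8] w -0.0003 
 [[0.6683, -0.0017, 0.7439], [-0.7439, -0.0039, 0.6683], [0.0018, -1.0, -0.0039]] pitch-from-down -0.0017 q [ 0.032  0.128 -0.393  1.052 -0.004  0.871]
pivot in tool mm [-22.7 143.9  92.4] contact-knob radius 0.0919 theta 1.913  F along push(-x) -8.88  z 2.69
top core du,dv px [-4.875  1.   ] corr 0.619
top jaw du,dv px [-0.875  0.   ] corr 0.942
top fix du,dv px [0. 0.] corr 0.996
scene core du,dv px [-1.125  0.875] corr 0.995
scene fix du,dv px [0. 0.] corr 0.989
198 203 [('E', np.float64(-2.27), np.float64(0.983)), ('F', np.float64(-2.72), np.float64(0.994)), ('G', np.float64(-3.54), np.float64(0.99))]
203 208 [('E', np.float64(-1.77), np.float64(0.972)), ('F', np.float64(-2.65), np.float64(0.982)), ('G', np.float64(-3.09), np.float64(0.994))]
208 212 [('E', np.float64(-1.58), np.float64(0.963)), ('F', np.float64(-2.46), np.float64(0.983)), ('G', np.float64(-3.35), np.float64(0.99))]
198 212 [('E', np.float64(-1.96), np.float64(0.961)), ('F', np.float64(-2.65), np.float64(0.982)), ('G', np.float64(-3.35), np.float64(0.986))]
```

Estimates now: jaw give about 3.4 mm by vision, about 3.7 mm from the cam geometry, and somewhat more from the push force. That brackets 4 mm, so I'll stop here and back off.

Call:
arm_command:
  motion:
    - [0,0,0,0.5,0,0,1]
    - [0,0,0,1.5,0,0,1]
    - [0,0,0,2,0,0,1]
    - [0,0,0,0,-3,0,1]
    - [0,0,0,0,-4,0,1]
    - [0,0,0,3,-4,0,1]
    - [0,0,0,4,0,-1,1]
    - [0,0,0,0,0,0,1]

```text
t: 27.3
eef_pos: [0.5659, -0.0768, 0.2548]
tool_rot: [-1.472, 0.658, -0.659]
ft_force: [0.0, 0.6, -0.9]
gripper_width: 0.0001
```

```bash
python3 - <<'E'
from jw import *
lev();trk('H');jw('GH')
# lever angle from the knob in the wrist view: darkest blob near prediction
ci=camera_info("wrist");w=read_camera("wrist");cv2.imwrite("pics/wH.png",w[:,:,::-1])
for th in (1.85,1.9,1.95): print(th,proj("wrist",np.r_[knob(th)[:2],.094],ci),proj("top",np.r_[knob(th)[:2],.094]))
t=cv2.imread("pics/tH.png");a=proj("top",np.r_[knob(1.9)[:2],.094]).astype(int);g=cv2.cvtColor(t,cv2.COLOR_BGR2GRAY)[a[1]-9:a[1]+10,a[0]-9:a[0]+10];print(a);print(g[::2,::2])
# orange/core relation: compare bystander regions with the start
z=cv2.imread("pics/top0.png")
for nm,(u,v) in dict(orange=(307,186),ring=(368,232),mould=(410,240),mould2=(441,235),packet=(144,245)).items():
    r=z[v-14:v+14,u-14:u+14];q=cv2.matchTemplate(t[v-20:v+20,u-20:u+20],r,cv2.TM_CCOEFF_NORMED);_,c,_,l=cv2.minMaxLoc(q);print(nm,np.array(l)-6,round(c,3))
E
```

```text
t 27.3 tcp [ 0.5659 -0.0768  0.2548] grasp [ 0.5658 -0.0769  0.2009] F [ 0.   0.6 -0.9] w 0.0001 
 [[0.6654, -0.0011, 0.7465], [-0.7465, -0.0028, 0.6654], [0.0014, -1.0, -0.0027]] pitch-from-down -0.0011 q [-0.134  0.217 -0.037  1.317 -0.003  0.709]
pivot in tool mm [-136.9  254.4  102.8] contact-knob radius 0.1557 theta 1.099  F along push(-x) 0.42  z 0.43
top core du,dv px [-1.625  0.125] corr 0.901
top jaw du,dv px [-0.875  0.   ] corr 0.939
top fix du,dv px [0. 0.] corr 0.996
scene core du,dv px [-1.125  0.875] corr 0.995
scene fix du,dv px [0. 0.] corr 0.989
198 203 [('G', np.float64(-3.54), np.float64(0.99)), ('H', np.float64(-3.6), np.float64(0.986))]
203 208 [('G', np.float64(-3.09), np.float64(0.994)), ('H', np.float64(-3.16), np.float64(0.991))]
208 212 [('G', np.float64(-3.35), np.float64(0.99)), ('H', np.float64(-3.47), np.float64(0.986))]
198 212 [('G', np.float64(-3.35), np.float64(0.986)), ('H', np.float64(-3.41), np.float64(0.984))]
1.85 [298.91158497  47.8907895 ] [259.26716065 219.267801  ]
1.9 [298.5286415   40.64088319] [258.21404648 220.30760288]
1.95 [298.46782879  33.27523727] [257.10939007 221.29481244]
[258 220]
[[ 66  85 117 116 117 111  74  91 108 102]
 [ 66  65  81  78  68 108  71  77  81  80]
 [ 81  63  71  69  56 110  72  75  79  76]
 [113  85  92  95  89 108  77  80  84  84]
 [ 92  77  95  86  46  49  75  86  80  84]
 [ 97 101  96  66  37  31  72  85  80  79]
 [109 117 104  93  43  28  75  90  85  85]
 [110 115 100 102  91  90 123 119  97  83]
 [114 112 107 105 109 109 116 112 100  83]
 [118 117 111 111 102 103 106 105  94  88]]
orange [3 0] 0.116
ring [0 0] 0.92
mould [1 0] 0.639
mould2 [0 0] 0.989
packet [0 0] 0.999
```

```bash
python3 - <<'E'
from h import *
a=cv2.imread("pics/scene0.png");b=cv2.imread("pics/sH.png")
for nm,(u,v) in dict(orange=(273,217),ring=(335,210),mould=(354,194)).items():
    r=a[v-8:v+8,u-14:u+14];q=cv2.matchTemplate(b[v-14:v+14,u-20:u+20],r,cv2.TM_CCOEFF_NORMED);_,c,_,l=cv2.minMaxLoc(q);print(nm,np.array(l)-6,round(c,3))
print(arm.job_done())
E
```

```text
orange [0 0] 0.996
ring [0 0] 0.868
mould [6 2] 0.56
the job is handed in; nothing more can be done
None
```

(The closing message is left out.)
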